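# Lay out salvaged door backplates for the catalogue photo

### The arm

A 6-joint arm with a two-finger parallel gripper is mounted at the origin on the work surface. World frame = base frame: x ahead of the robot, y to its left, z up, the work surface at z = 0. Lengths are in m, angles in rad, forces in N, time in s.
With the tool pointing down it reaches from about 0.3 to 0.85 m from the base axis. Payload 4.2 kg.
Tool frame: the origin (TCP) lies on the centre line of the jaws, within the pads' length; the fingertips stand 19 mm ahead of it and the grasp point (between the pads) is the TCP; z points along the fingers, y is the line along which they close (so a half turn about z gives the same grasp; the last joint's range is limited). The gripper opens to 91 mm and grips with 3 to 60 N. Pads are 32 mm wide; open, the fingers measure 118 mm over their backs; the gripper's body (76 mm by 178 mm) begins 60 mm behind the grasp point.
Start: joints at [-1.223, 0.32, 1.565, -0, 1.257, -0.02], TCP at [0.207, -0.537, 0.233] pointing down, gripper open.
Joint ranges: [-3.11, 3.11], [-0.84, 2.01], [0.21, 2.61], [-1.34, 4.49], [0.05, 2.63], [-2.56, 2.56]. Speed limits (rad/s): [2.57, 2.57, 3.14, 3.14, 3.14, 3.14].

### API

Orientations are given as a unit quaternion [w, x, y, z].
In Python, from rig import get_obs, grab_frame, camera_info, sign_off, masks_of gives the robot as it stands.
- The arm moves only by the shell command python3 -m inch 'ROWS' [OPENING] [FORCE]. ROWS is JSON, a list that holds one entry, the list of rows, each a list of 6 numbers: the shift along the world's x, y, z scaled (see below), then the turn, a rotation vector about the world's x, y, z scaled (see below). In form: [[[dx, dy, dz, ax, ay, az], ...]]. A call has 1 to 5 rows; each row is the pose to reach, as a shift and turn from the pose commanded when the call began, turning the shorter way round; what a row does not reach only later rows make up. The controller multiplies each number of a shift by 0.5 m and each number of a turn by 360 degrees. A row lasts 1/8 s, in which the tool goes at most 62.5 mm and 10.7 degrees, less where a joint would pass 70% of its speed; a pose out of reach is approached as far as the arm can. A call with a number of a shift or a turn outside -1 to 1 is refused whole. A call with a gripper value outside its range is refused whole. OPENING is the finger opening in mm, from 0 to 91.2, set as the call begins (- or left out, the last holds). The fingers move at their own pace and stop on an object; FORCE is the grip in N (left out, the last holds). Time passes only in rows, so rows that repeat a pose let the fingers close. It gives the time, the measured TCP pose, the force, the opening and the grip force at its end, in the units of the state.
- get_obs(): the state, without advancing time (a new reading comes with each control period).
- grab_frame(name): name is "scene" or "side" or "wrist"; returns (picture, depth): 384x512x3 uint8, red, green, blue; 384x512 float32, m along the optical axis (not along the pixel's ray), 0 where there is no reading.
- camera_info(name): a dict with "mtx" (3x3 intrinsics, pixels), "k1" (the pictures are not rectified: a ray, as slopes to the right and down, at radius r is drawn at 1 + k1 r^2 times it, then the intrinsics apply), "view" (4x4, takes a point from world to camera coordinates); the wrist camera has in their place "tool_from_camera" (4x4, takes a point from camera to tool coordinates, whose origin is the TCP and whose axes are the flange's). Camera axes: x right, y down, z forward; pixel columns grow to the right and rows downward; lengths in m; the calibration is good to about 2 mm. A picture is of the moment at which its call begins: read the wrist's pose just before it. camera_info takes no time and is no camera call.
- sign_off(): hands the job in; it is judged then, once.
Trained networks look in the newest picture that a camera, given by its name, has taken for a name from the list of things; names that differ only in an ending like _2 or _b are one class to them, and where a whole thing is asked for, a point or a joint stands for the part that bears it (a point fixed in the world has none). Each returns a list of dicts, best first, with "score" (0 to 1); they miss things now and then, are a little off and sometimes report something else, mostly with a low value. They report only what shows in the picture. A call takes as long as a camera call. They do not tell look-alikes from the thing itself.
- masks_of(camera, thing): "mask" (384x512 bool, what is visible of it) and "box" ([left, top, right, bottom] in pixels, round what is visible of it).
The state is a dict: "time": time; "q": joint angles; "joint_vel": joint speeds; "effort": joint torques, N m; "position": TCP position; "ee_rot": TCP orientation; "contact_force": force on the tool from outside, world axes, zero at the start; "ft_torque": the same for the moment, N m; "finger_gap": finger opening in m; "gripper_force": force on a finger pad.
Only numpy, scipy, OpenCV 4.12 (cv2) and the standard library are available. Lean on these libraries where they do the work, as an engineer would, in place of code of your own. Each camera call takes 0.05 s, during which the arm holds its last target. There are 200 camera calls.

### The job

Lean every backplate on the display stand, side by side and square to it: short end down behind the front strip, back resting against the top of the backboard. Once all of them lean there, lay the straightedge flat on the bench, flush against the stand's front face with its whole length on that face, as the photo's scale. Clear every loose door knob into the blue tote, before or after, and leave the polish can, jar and brush alone.

Things in the scene. Friction and masses are not known exactly. Their poses are not given: they have to be found in the camera images.
- stand: Fixed wooden stand, 120 (x) by 320 (y) mm; origin: centre of its underside, on the bench; x points from front to back. Base board 10 mm thick. Front strip (x -60 to -50 mm) up to 20 mm above the bench, flush with the straight front face at x = -60. Upright backboard (x 31 to 43 mm) up to 78 mm. All full width. A plate behind the strip, back on the backboard's top, leans about 42 deg from level.
- plate1: Door backplate, a flat bright brass slab 130 (its x) by 56 (its y) by 8 (its z) mm, 0.15 to 0.31 kg, with a keyhole and spindle mark on both faces (either face may be shown, either end up). Origin at the slab's centre. Lies flat on the bench at the start. One of them may be absent.
- plate2: Door backplate, a flat dark steel slab 130 (its x) by 56 (its y) by 8 (its z) mm, 0.15 to 0.31 kg, with a keyhole and spindle mark on both faces (either face may be shown, either end up). Origin at the slab's centre. Lies flat on the bench at the start. One of them may be absent.
- plate3: Door backplate, a flat reddish copper slab 130 (its x) by 56 (its y) by 8 (its z) mm, 0.15 to 0.31 kg, with a keyhole and spindle mark on both faces (either face may be shown, either end up). Origin at the slab's centre. Lies flat on the bench at the start. One of them may be absent.
- rule: Aluminium straightedge 200 (its x) by 30 (its y) by 8 (its z) mm, with a black grip block 30 (x) by 16 (y) mm standing on its middle, up to 48 mm above the underside. Origin at the centre of its underside. Either long edge will do.
- knob1: Loose door knob, bright brass, a 46 mm tall turned shape: 44 mm round foot (5 mm thick), thin neck, 44 mm wide head that is widest 27 to 33 mm above the underside. Origin at the centre of its underside, z along its axis; it stands on its foot at the start. One of them may be absent.
- knob2: Loose door knob, white ceramic, a 46 mm tall turned shape: 44 mm round foot (5 mm thick), thin neck, 44 mm wide head that is widest 27 to 33 mm above the underside. Origin at the centre of its underside, z along its axis; it stands on its foot at the start. One of them may be absent.
- knob3: Loose door knob, dark wood, a 46 mm tall turned shape: 44 mm round foot (5 mm thick), thin neck, 44 mm wide head that is widest 27 to 33 mm above the underside. Origin at the centre of its underside, z along its axis; it stands on its foot at the start. One of them may be absent.
- knob4: Loose door knob, dull steel, a 46 mm tall turned shape: 44 mm round foot (5 mm thick), thin neck, 44 mm wide head that is widest 27 to 33 mm above the underside. Origin at the centre of its underside, z along its axis; it stands on its foot at the start. One of them may be absent.
- tote: Fixed blue open plastic tote, 220 (its x) by 150 (its y) by 85 mm high, walls and floor 5 mm, origin at the centre of its underside; decorative lips widen its rim to 232 by 160 mm.
- polish: Bystander: red can, 66 mm across, 100 mm tall, origin at its underside. Leave alone.
- jar: Bystander: glass jar, 70 mm across, 90 mm tall, origin at its underside. Leave alone.
- brush: Bystander: hand brush lying on the bench. Leave alone.
Not all that is in view belongs to the job. Leave any green or red look-alike of the knob3 alone.

How it is judged:
On the way, in this order (a step that is already met when the one before it is completed fails the run):
1. all backplates present lean on the stand, released (angle between the z axis of plate1 and the z axis of stand, either way round between 0.6 and 1.05 rad and angle between the y axis of each of plate1, plate2, plate3 and the y axis of stand, either way round below 0.2 rad and x of plate1 in the frame of stand between -0.02 and 0.03 m and y of plate1 in the frame of stand between -0.14 and 0.14 m and z of plate1 in the frame of stand between 0.04 and 0.08 m and linear speed of each of plate1, plate2, plate3 below 0.02 m/s and contact force between each of plate1, plate2, plate3 and the fingers below 0.1 N and contact force between each of plate1, plate2, plate3 and stand above 0.1 N and angle between the z axis of plate2 and the z axis of stand, either way round between 0.6 and 1.05 rad and x of plate2 in the frame of stand between -0.02 and 0.03 m and y of plate2 in the frame of stand between -0.14 and 0.14 m and z of plate2 in the frame of stand between 0.04 and 0.08 m and angle between the z axis of plate3 and the z axis of stand, either way round between 0.6 and 1.05 rad and x of plate3 in the frame of stand between -0.02 and 0.03 m and y of plate3 in the frame of stand between -0.14 and 0.14 m and z of plate3 in the frame of stand between 0.04 and 0.08 m and distance between plate1 and plate2 above 0.05 m and distance between each of plate2, plate1 and plate3 above 0.05 m), for 0.3 s.
2. the straightedge lies flush against the stand's front face, released, with all backplates still leaning (all of step 1 and x of rule in the frame of stand between -0.079 and -0.072 m and y of rule in the frame of stand between -0.062 and 0.062 m and angle between the x axis of rule and the y axis of stand, either way round below 0.035 rad and height (world z) of rule below 0.006 m and angle between rule's own z axis and vertical below 0.06 rad and linear speed of rule below 0.02 m/s and contact force between rule and the fingers below 0.1 N), for 0.3 s.
At the end, for the whole second after the job is handed in: Every plate present leans on the stand (34 to 60 deg from horizontal, short end down, square within 0.2 rad), released; the straightedge is flat on the bench, within 3 mm of the front face, parallel within 0.035 rad, no end past the face; all knobs present rest in the tote (all of step 2 and x of knob1 in the frame of tote between -0.108 and 0.108 m and y of knob1 in the frame of tote between -0.073 and 0.073 m and z of knob1 in the frame of tote between 0 and 0.075 m and linear speed of each of knob1, knob2, knob3, knob4 below 0.05 m/s and x of knob2 in the frame of tote between -0.108 and 0.108 m and y of knob2 in the frame of tote between -0.073 and 0.073 m and z of knob2 in the frame of tote between 0 and 0.075 m and x of knob3 in the frame of tote between -0.108 and 0.108 m and y of knob3 in the frame of tote between -0.073 and 0.073 m and z of knob3 in the frame of tote between 0 and 0.075 m and x of knob4 in the frame of tote between -0.108 and 0.108 m and y of knob4 in the frame of tote between -0.073 and 0.073 m and z of knob4 in the frame of tote between 0 and 0.075 m); the robot touches nothing.
It fails at once if the polish is pushed more than 25 mm from its place (distance of polish from where it was at the start of the episode above 0.025 m).
It fails at once if the jar is pushed more than 25 mm from its place (distance of jar from where it was at the start of the episode above 0.025 m).
It fails at once if the brush is pushed more than 25 mm from its place (distance of brush from where it was at the start of the episode above 0.025 m).
Of plate1, plate2, plate3 only 2 to 3 are there at a start; the rules pass over those that are not, and their reading is None.
Of knob1, knob2, knob3, knob4 only 3 to 4 are there at a start; the rules pass over those that are not, and their reading is None.
At some moment in a run one of rule, knob1, knob2, knob3, knob4 may be knocked a few centimetres aside while the robot is not near it.
Once in a run the grip may slacken for a moment while it holds something.
It also fails if it takes over 210 s, if anything falls off the work surface, if the arm or the gripper's body presses on something with over 40 N, if the wrist force passes 120 N, or if a joint passes its speed limit or range.

## Working session

There is one attempt and no reset: what is moved stays moved. The work goes in short steps, Python scripts to look and compute and a shell command to move; the robot and the scene stay as the last step left them, time stands still between calls to the robot, and variables do not carry over. Pictures are saved under pics/ and viewed, at most 14 in all, crops included, and the job is handed in when it is done.

```bash
ls; mkdir -p pics; cat > h.py <<'E'
import numpy as np, cv2, json
from rig import *
from scipy.spatial.transform import Rotation as R
def T_tool():
    o=get_obs(); q=o["ee_rot"]; T=np.eye(4); T[:3,:3]=R.from_quat([q[1],q[2],q[3],q[0]]).as_matrix(); T[:3,3]=o["position"]; return T
def grab(name):
    T=T_tool(); im,d=grab_frame(name); ci=camera_info(name)
    W=T@np.array(ci["tool_from_camera"]) if name=="wrist" else np.linalg.inv(np.array(ci["view"]))
    return im,d,ci,W
def cloud(d,ci,W):
    h,w=d.shape; u,v=np.meshgrid(np.arange(w),np.arange(h))
    K=np.array(ci["mtx"],float)
    p=cv2.undistortPoints(np.stack([u,v],-1).reshape(-1,1,2).astype(float),K,np.array([ci["k1"],0,0,0,0.])).reshape(h,w,2)
    P=np.dstack([p*d[...,None],d]); return P@W[:3,:3].T+W[:3,3]
def save(name,im): cv2.imwrite("pics/"+name,im[...,::-1])
E
python3 - <<'E'
from h import *
print(get_obs())
a=[]
for n in("scene","side"):
    im,d,ci,W=grab(n); np.savez(f"{n}.npz",im=im,d=d,X=cloud(d,ci,W)); print(n,W[:3,3],W[:3,2]); a.append(im)
save("a.png",a[0]); save("b.png",a[1])
E
```

```text
pics
{'time': 0.0, 'q': array([-1.22300670e+00,  3.20264067e-01,  1.56570167e+00, -1.46122027e-05,
        1.25743741e+00, -2.00231441e-02]), 'joint_vel': array([-0.00026498,  0.00057568,  0.00016977,  0.00058689, -0.00228063,
       -0.00190264]), 'effort': array([-1.58580511e-03, -4.12464845e+01, -2.31979144e+01,  7.24688522e-02,
        4.57023026e-02, -1.31415800e-04]), 'position': array([ 0.20656934, -0.536077  ,  0.23212748]), 'ee_rot': array([-8.91987059e-04,  9.83136013e-01,  1.82873616e-01, -1.54547289e-04]), 'contact_force': array([-1.01399179,  0.04610145, -0.42981208]), 'ft_torque': array([ 0.00078576, -0.00178827, -0.0420315 ]), 'gripper_force': 0.0, 'finger_gap': 0.09143050879995601}
scene [1.10831071 0.3520556  1.10797104] [-0.39709898 -0.30737668 -0.86477279]
side [0.16274085 0.85848446 0.85503   ] [ 0.35214839 -0.68460246 -0.6382092 ]
```

View pics/a.png

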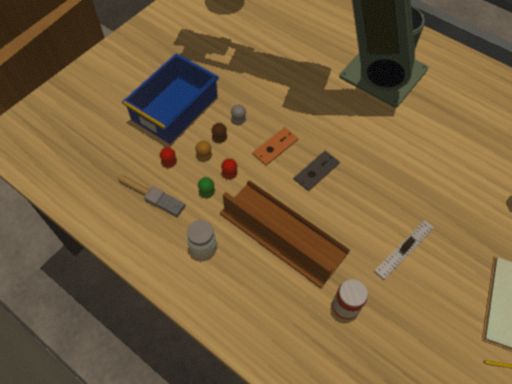

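View pics/b.png

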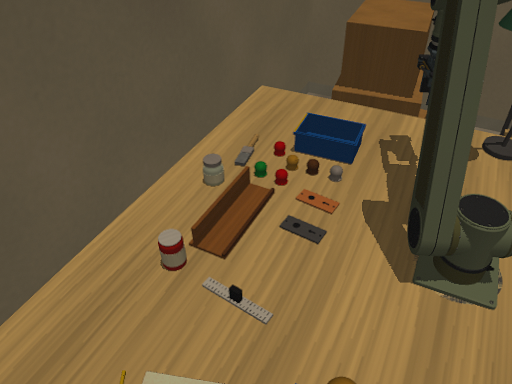

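The scene picture shows the tote at (172,97) and the stand at (285,235). The copper plate is at (275,146) and the steel plate at (317,170), with no brass plate in sight. The knobs are steel (238,113), wood (219,131) and brass (203,149). The red (168,156), (230,168) and green (206,186) ones are look-alikes. The rule is at (405,249), the brush at (165,200), the jar at (201,240) and the can at (350,298). The side picture shows the same, plus an unknown brown thing at (342,382). Next I measure.

```bash
python3 - <<'E'
from h import *
for n in("scene","side"):
    z=np.load(n+".npz"); grab_frame(n); X=z["X"]; im=z["im"]
    for t in ["plate1","plate2","plate3","rule","knob1","knob2","knob3","knob4","tote","stand","polish","jar","brush"]:
        for r in masks_of(n,t)[:4]:
            if r["score"]<.3: continue
            m=r["mask"]&(z["d"]>0); P=X[m]
            if len(P)<10: continue
            lo,hi=np.percentile(P,[2,98],axis=0)
            b=[int(v) for v in r["box"]]
            s=f"{n} {t} {r['score']:.2f} {b} lo {lo.round(3)} hi {hi.round(3)} rgb {im[m].mean(0).astype(int)}"
            if t[:4] in("plat","rule"):
                rc=cv2.minAreaRect((P[P[:,2]<.02][:,:2]*1000).astype(np.float32)); s+=f" rect {np.round(rc[0],0)} {np.round(rc[1],0)} {rc[2]:.1f}"
            print(s)
    # table plane + unknown
    if n=="side": print("unk",X[375:384,335:350].reshape(-1,3).mean(0), im[378,342])
    else: print("unk",X[195:210,508:512].reshape(-1,3).mean(0), im[203,510])
E
```

```text
scene plate1 0.86 [292, 150, 339, 191] lo [0.371 0.014 0.003] hi [0.495 0.074 0.013] rgb [66 57 49] rect [430.  44.] [ 58. 133.] 83.3
scene plate1 0.55 [256, 125, 299, 161] lo [ 0.373 -0.127 -0.   ] hi [ 0.5   -0.061  0.013] rgb [141  82  41] rect [431. -97.] [ 66. 140.] 82.0
scene plate2 0.86 [292, 150, 339, 191] lo [0.371 0.014 0.003] hi [0.495 0.074 0.013] rgb [66 57 49] rect [430.  44.] [ 58. 133.] 83.3
scene plate2 0.55 [256, 125, 299, 161] lo [ 0.373 -0.127 -0.   ] hi [ 0.5   -0.061  0.013] rgb [141  82  41] rect [431. -97.] [ 66. 140.] 82.0
scene plate3 0.86 [292, 150, 339, 191] lo [0.371 0.014 0.003] hi [0.495 0.074 0.013] rgb [66 57 49] rect [430.  44.] [ 58. 133.] 83.3
scene plate3 0.55 [256, 125, 299, 161] lo [ 0.373 -0.127 -0.   ] hi [ 0.5   -0.061  0.013] rgb [141  82  41] rect [431. -97.] [ 66. 140.] 82.0
scene rule 0.88 [371, 224, 435, 278] lo [0.397 0.323 0.004] hi [0.587 0.368 0.05 ] rgb [130 119 105] rect [491. 346.] [ 29. 200.] 81.5
scene knob1 0.81 [193, 138, 210, 162] lo [ 0.565 -0.254 -0.   ] hi [ 0.601 -0.212  0.05 ] rgb [104  73  28]
scene knob1 0.80 [213, 119
[... 5078 characters left out ...]
5 -0.33   0.086] rgb [20 38 61]
side tote 0.62 [330, 165, 341, 183] lo [ 0.403 -0.252  0.001] hi [ 0.443 -0.217  0.048] rgb [85 75 64]
side stand 0.85 [188, 168, 274, 258] lo [ 0.579 -0.07   0.001] hi [0.683 0.241 0.078] rgb [87 52 23]
side polish 0.61 [161, 231, 186, 272] lo [0.667 0.288 0.007] hi [0.723 0.343 0.101] rgb [108  80  65]
side jar 0.85 [205, 154, 220, 185] lo [ 0.759 -0.073  0.004] hi [ 0.813 -0.017  0.092] rgb [98 91 73]
side brush 0.68 [329, 166, 341, 184] lo [ 0.401 -0.252 -0.001] hi [ 0.44  -0.216  0.048] rgb [85 75 64]
side brush 0.58 [234, 134, 253, 168] lo [ 0.738 -0.341  0.003] hi [ 0.783 -0.158  0.022] rgb [97 84 67]
unk [0.18485274 0.48376665 0.11546151] [101  69  19]
```

The plate, rule, knob, tote and stand extents agree with their given sizes. I'll fit poses with box models on both clouds.

```bash
cat >> h.py <<'E'
from scipy.optimize import least_squares
MODELS=dict(stand=[(-.06,.06,-.16,.16,0,.01),(-.06,-.05,-.16,.16,0,.02),(.031,.043,-.16,.16,0,.078)],
 plate=[(-.065,.065,-.028,.028,0,.008)], rule=[(-.1,.1,-.015,.015,0,.008),(-.015,.015,-.008,.008,0,.048)],
 tote=[(-.11,.11,-.075,-.07,0,.085),(-.11,.11,.07,.075,0,.085),(-.11,-.105,-.075,.075,0,.085),(.105,.11,-.075,.075,0,.085),(-.11,.11,-.075,.075,0,.005)],
 knob=None)
def sdf(P,boxes):
    r=[]
    for b in boxes:
        c=np.array([(b[0]+b[1])/2,(b[2]+b[3])/2,(b[4]+b[5])/2]); h=np.array([b[1]-b[0],b[3]-b[2],b[5]-b[4]])/2
        q=abs(P-c)-h; r.append(np.linalg.norm(np.maximum(q,0),axis=1)+np.minimum(q.max(1),0))
    return np.min(r,axis=0)
def fit(P,kind,x0):
    P=P[P[:,2]>.003] if kind!="stand" else P
    def f(p):
        c,s=np.cos(p[2]),np.sin(p[2]); Q=P-[p[0],p[1],0]; Q[:,2]-=p[3]
        Q=np.c_[c*Q[:,0]+s*Q[:,1],-s*Q[:,0]+c*Q[:,1],Q[:,2]]
        return np.r_[sdf(Q,MODELS[kind]),p[3]*3]
    r=least_squares(f,list(x0)+[0.],loss="soft_l1",f_scale=.002)
    return r.x[:4],np.median(abs(r.fun))
E
python3 - <<'E'
from h import *
for n in("scene","side"):
    z=np.load(n+".npz"); grab_frame(n)
    for t,k,x0s in [("stand","stand",[(.64,.084,0)]),("plate1","plate",[(.433,-.094,-.13),(.43,.042,-.1)]),("rule","rule",[(.491,.346,-.14)]),("tote","tote",[(.507,-.41,0)])]:
        for r in masks_of(n,t)[:2]:
            if r["score"]<.3: continue
            P=z["X"][r["mask"]&(z["d"]>0)]
            x0=min(x0s,key=lambda q:np.hypot(*(P[:,:2].mean(0)-q[:2])))
            if np.hypot(*(P[:,:2].mean(0)-x0[:2]))>.06: continue
            p,e=fit(P,k,x0); print(n,t,p.round(4),"yaw deg",np.degrees(p[2]).round(2),"med",e.round(4))
E
```

```text
scene stand [ 0.6389  0.0805 -0.0146  0.0008] yaw deg -0.84 med 0.001
scene plate1 [ 0.4345 -0.0946 -0.1514  0.0011] yaw deg -8.68 med 0.0014
scene plate1 [ 0.4302  0.043  -0.1197  0.001 ] yaw deg -6.86 med 0.0014
scene rule [ 0.4907  0.3462 -0.0977  0.0007] yaw deg -5.6 med 0.0012
scene tote [ 0.5088 -0.41    0.0242  0.0044] yaw deg 1.38 med 0.0013
side stand [ 0.6397  0.0808 -0.0033 -0.0007] yaw deg -0.19 med 0.001
side plate1 [ 0.4356 -0.0938 -0.1405 -0.0005] yaw deg -8.05 med 0.001
side plate1 [ 0.431   0.0437 -0.1264 -0.0005] yaw deg -7.24 med 0.0012
side rule [ 0.4888  0.3458 -0.16    0.0006] yaw deg -9.17 med 0.0009
side tote [ 0.506  -0.4106  0.0468  0.0014] yaw deg 2.68 med 0.0013
```

```bash
python3 -m inch '[[[0.05,0.12,0.02,0,0,-0.02],[0.12,0.24,0.04,0,0,-0.05],[0.2,0.36,0.06,0,0,-0.06],[0.28,0.48,0.06,0,0,-0.06],[0.34,0.6,0.06,0,0,-0.06]]]' 91; python3 -m inch '[[[0.08,0.1,0.06,0,0,0],[0.08,0.2,0.06,0,0,0],[0.08,0.28,0.06,0,0,0],[0.08,0.34,0.06,0,0,0],[0.08,0.34,0.06,0,0,0]]]'
```

```text
time: 2.62
position: [0.3595, -0.2682, 0.263]
ee_rot: [0.0, 1.0, -0.005, 0.001]
contact_force: [0.5, -0.8, 0.1]
finger_gap: 0.091
gripper_force: 0.0
time: 3.25
position: [0.3983, -0.0985, 0.2928]
ee_rot: [0.0, 1.0, -0.003, 0.0]
contact_force: [0.5, -1.1, -0.3]
finger_gap: 0.091
gripper_force: 0.0
```

```bash
python3 - <<'E'
from h import *
im,d,ci,W=grab("wrist"); X=cloud(d,ci,W); np.savez("w1.npz",im=im,d=d,X=X); print(W.round(3)[:3])
im2,d2,*_=grab("scene")
save("w1.png",np.hstack([im,im2])[::1,:][:, :]if 0 else cv2.resize(np.hstack([im,im2]),(800,300),interpolation=cv2.INTER_AREA))
z=X[...,2]; m=(d>0)&(z>.004)&(z<.02)
n,l,s,c=cv2.connectedComponentsWithStats(m.astype(np.uint8))
for i in range(1,n):
    if s[i,4]>400: 
        P=X[l==i]; print(s[i],P.min(0).round(3),P.max(0).round(3),im[l==i].mean(0).astype(int))
E
```

```text
[[-0.007 -0.972 -0.236  0.465]
 [-1.     0.006  0.002 -0.1  ]
 [-0.     0.236 -0.972  0.444]]
[   37     0   207    58 10459] [ 0.577 -0.08   0.004] [0.667 0.242 0.02 ] [156 101  61]
[402  28  13 144 755] [ 0.394 -0.346  0.004] [ 0.613 -0.334  0.02 ] [51 55 72]
[ 436   30   67  138 6051] [ 0.4   -0.491  0.004] [ 0.615 -0.389  0.02 ] [ 41  81 142]
[  0  58   9 119 668] [0.39  0.315 0.004] [0.586 0.358 0.01 ] [173 165 153]
[ 234  103   45   84 2765] [ 0.368 -0.133  0.005] [ 0.502 -0.06   0.011] [156 101  67]
[ 154  107   37   83 2687] [0.364 0.006 0.004] [0.498 0.076 0.011] [106  97  88]
```

View pics/w1.png

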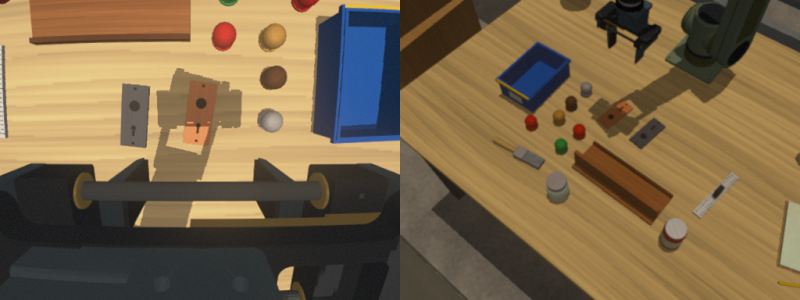

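The wrist view shows the steel plate at (135,115), the copper at (200,115), and the brass, wood and steel knobs at (272,37), (272,77) and (270,120). There is also an unknown thing at (285,278), which I'll check.

```bash
python3 - <<'E'
from h import *
z=np.load("w1.npz"); X,im,d=z["X"],z["im"],z["d"]
save("w1c.png",cv2.resize(im[320:384,330:410],(640,512)))
for u,v in[(365,345),(365,355),(370,365),(360,375)]: print(X[v,u].round(3),im[v,u],d[v,u].round(3))
for b,k,x0 in [((234,103,45,84),"plate",(.435,-.094,-.14)),((154,107,37,83),"plate",(.431,.043,-.12)),((37,0,207,58),"stand",(.639,.08,-.01)),((402,0,110,170),"tote",(.507,-.41,.03))]:
    s=(slice(b[1],b[1]+b[3]),slice(b[0],b[0]+b[2])); P=X[s][(d[s]>0)]; P=P[P[:,2]>.004]
    p,e=fit(P,k,x0); print(k,p.round(4),np.degrees(p[2]).round(2),e.round(4))
m=(X[...,2]>.012)&(X[...,2]<.06)&(X[...,1]<-.1)&(X[...,1]>-.32)&(d>0)
n,l,s,c=cv2.connectedComponentsWithStats(m.astype(np.uint8))
for i in range(1,n):
    if s[i,4]>200:
        P=X[l==i]; P=P[P[:,2]>.027]; c,r=cv2.minEnclosingCircle((P[:,:2]*1e3).astype(np.float32)); print("knob",np.round(c),round(r),P[:,2].max().round(3),im[l==i].mean(0).astype(int))
E
```

```text
[ 0.029 -0.32   0.001] [217 179 122] 0.533
[ 0.002 -0.323  0.001] [213 177 120] 0.54
[-0.027 -0.338 -0.   ] [214 176 121] 0.548
[ 0.374 -0.138  0.366] [52 50 44] 0.098
plate [ 4.345e-01 -9.650e-02 -1.443e-01 -2.000e-04] -8.27 0.0005
plate [ 4.316e-01  4.170e-02 -1.178e-01 -1.000e-04] -6.75 0.0005
stand [ 6.403e-01  8.030e-02 -1.600e-02 -2.000e-04] -0.92 0.0006
tote [ 0.5068 -0.4097  0.0418 -0.    ] 2.39 0.0005
knob [ 582. -143.] 22 0.049 [182  67  50]
knob [ 580. -236.] 22 0.048 [171 127  68]
knob [ 506. -241.] 22 0.048 [106  76  51]
knob [ 423. -241.] 22 0.048 [155 141 127]
```

View pics/w1c.png

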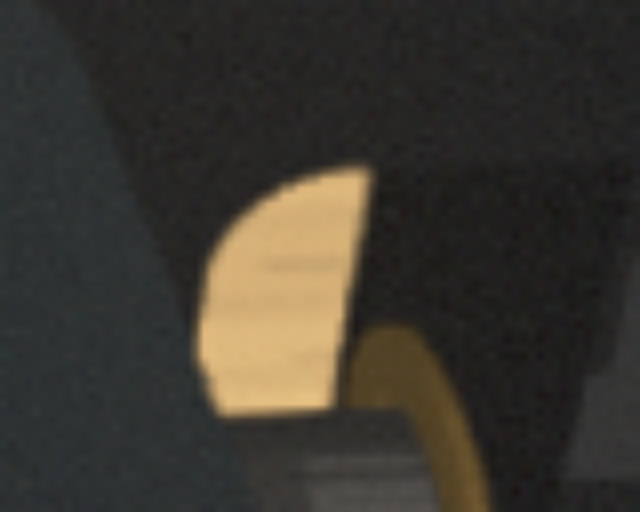

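The odd thing was only bench seen through the gripper. There are two plates (copper and steel, no brass) and three knobs (brass, wood and steel, no white). All measured sizes match. I start with the copper plate.

```bash
python3 -m inch '[[[0.072,0.006,-0.1,0,0,-0.022],[0.072,0.006,-0.22,0,0,-0.022],[0.072,0.006,-0.34,0,0,-0.022],[0.072,0.006,-0.44,0,0,-0.022],[0.072,0.006,-0.44,0,0,-0.022]]]' 80; python3 -m inch '[[[0,0,0,0,0,0],[0,0,0,0,0,0]]]'
```

```text
time: 3.98
position: [0.4318, -0.0973, 0.0698]
ee_rot: [-0.001, 0.997, -0.074, -0.004]
contact_force: [-0.1, 0.3, 0.7]
finger_gap: 0.0801
gripper_force: 0.0
time: 4.22
position: [0.4362, -0.0975, 0.0746]
ee_rot: [0.001, 0.997, -0.074, 0.002]
contact_force: [-0.4, -0.5, 0.1]
finger_gap: 0.0803
gripper_force: 0.0
```

```bash
python3 -m inch '[[[-0.003,0.003,-0.06,0,0,0],[-0.003,0.003,-0.106,0,0,0],[-0.003,0.003,-0.106,0,0,0]]]' 80; python3 -m inch '[[[0,0,0,0,0,0],[0,0,0,0,0,0],[0,0,0,0,0,0],[0,0,0,0,0,0]]]' 40 30;  python3 -m inch '[[[0,0,0.05,0,0,0],[0,0,0.14,0,0,0],[0,0,0.2,0,0,0],[0,0,0.2,0,0,0]]]'
```

```text
time: 4.6
position: [0.4341, -0.0955, 0.0204]
ee_rot: [0.0, 0.997, -0.074, 0.001]
contact_force: [-0.2, 0.7, -0.2]
finger_gap: 0.0797
gripper_force: 0.0
time: 5.1
position: [0.4333, -0.0953, 0.0201]
ee_rot: [0.0, 0.997, -0.074, 0.0]
contact_force: [-1.8, 1.1, 5.7]
finger_gap: 0.0559
gripper_force: 30.0
time: 5.6
position: [0.4342, -0.0955, 0.121]
ee_rot: [0.0, 0.997, -0.074, 0.002]
contact_force: [0.4, 0.5, -3.0]
finger_gap: 0.0554
gripper_force: 30.0
```

```bash
python3 -m inch '[[[0.06,0.04,0.06,0,0,0.011],[0.14,0.1,0.1,0,0,0.0211],[0.22,0.16,0.12,0,0,0.0211],[0.28,0.212,0.12,0,0,0.0211],[0.28,0.212,0.12,0,0,0.0211]]]'; python3 -m inch '[[[0.03,0,0,-0.0005,-0.028,0],[0.06,0,0,-0.001,-0.056,0],[0.09,0,0,-0.0014,-0.085,0],[0.114,0,0,-0.0018,-0.1167,0],[0.114,0,0,-0.0018,-0.1167,0]]]';python3 -m inch '[[[0,0,0,0,0,0],[0,0,0,0,0,0]]]'
python3 - <<'E'
from h import *
T=T_tool();print(T.round(4))
for n in("side",):
    im,d,ci,W=grab(n); save("c1.png",cv2.resize(im[120:280,150:370],(660,480)))
E
```

```text
time: 6.22
position: [0.5738, 0.0125, 0.1768]
ee_rot: [-0.0, 1.0, -0.006, -0.002]
contact_force: [0.2, -0.5, -2.4]
finger_gap: 0.0557
gripper_force: 30.0
time: 6.85
position: [0.6246, 0.0101, 0.1743]
ee_rot: [0.003, 0.935, -0.007, 0.354]
contact_force: [-0.1, -0.3, -2.4]
finger_gap: 0.0557
gripper_force: 30.0
time: 7.1
position: [0.6296, 0.0104, 0.1789]
ee_rot: [0.003, 0.934, -0.007, 0.358]
contact_force: [0.1, 0.7, -2.5]
finger_gap: 0.0552
gripper_force: 30.0
[[ 7.440e-01 -1.560e-02  6.680e-01  6.296e-01]
 [-1.120e-02 -9.999e-01 -1.090e-02  1.040e-02]
 [ 6.681e-01  7.000e-04 -7.441e-01  1.789e-01]
 [ 0.000e+00  0.000e+00  0.000e+00  1.000e+00]]
```

View pics/c1.png

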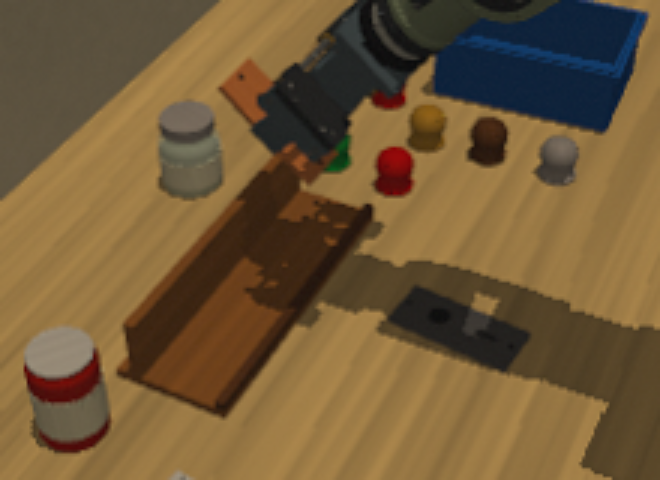

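The copper plate (crop (255,100)) is held tilted above the stand, lower end toward the strip. I lower it.

```bash
python3 -m inch '[[[0.003,0,-0.08,0,0,0],[0.003,0,-0.14,0,0,0],[0.003,0,-0.18,0,0,0],[0.003,0,-0.18,0,0,0],[0.003,0,-0.18,0,0,0]]]'; python3 -m inch '[[[0,0,-0.012,0,0,0],[0,0,-0.024,0,0,0],[0,0,-0.032,0,0,0],[0,0,-0.032,0,0,0]]]'
```

```text
time: 7.78
position: [0.6422, 0.0158, 0.1209]
ee_rot: [0.009, 0.943, -0.012, 0.333]
contact_force: [0.3, 0.3, -1.1]
finger_gap: 0.056
gripper_force: 30.0
time: 8.28
position: [0.6443, 0.016, 0.1109]
ee_rot: [0.01, 0.945, -0.009, 0.327]
contact_force: [0.6, 0.3, -2.7]
finger_gap: 0.0559
gripper_force: 30.0
```

```bash
python3 - <<'E'
from h import *
o=get_obs(); print(o["q"].round(3),o["position"].round(4),o["contact_force"].round(1),o["joint_vel"].round(3))
E
```

```text
[ 0.027  0.348  2.099 -0.954  0.05   2.557] [0.6443 0.016  0.1109] [ 0.6  0.3 -2.7] [ 0.    -0.002 -0.001 -0.003  0.    -0.001]
```

At 42° tool tilt, joint 5 hits its lower limit. I'll set the plate back down and regrip it with the tool leaning 15° the other way, so the final tool tilt is only about 27°.

```bash
python3 -m inch '[[[0,0,0.06,0,0,0],[0,0,0.14,0,0,0],[0,0,0.22,0,0,0],[0,0,0.22,0,0,0],[0,0,0.22,0,0,0]]]'; python3 -c "
from h import *
print(get_obs()['q'].round(3))"; python3 -m inch '[[[-0.03,0,0,0.0005,0.028,0],[-0.08,0,0,0.001,0.056,0],[-0.14,0,0,0.0014,0.085,0],[-0.2,0,0,0.0018,0.1167,0],[-0.2,0,0,0.0018,0.1167,0]]]'; python3 -m inch '[[[0,0,0,0,0,0],[0,0,0,0,0,0]]]'; python3 -c "
from h import *
print(get_obs()['q'].round(3))"
```

```text
time: 8.9
position: [0.6436, 0.0158, 0.2207]
ee_rot: [0.01, 0.945, -0.009, 0.326]
contact_force: [-0.4, 0.6, -3.2]
finger_gap: 0.0556
gripper_force: 30.0
[ 0.027  0.195  1.96  -0.13   0.325  1.726]
time: 9.52
position: [0.5449, 0.0156, 0.2185]
ee_rot: [0.008, 0.999, -0.007, -0.035]
contact_force: [1.1, -0.4, -1.9]
finger_gap: 0.0553
gripper_force: 30.0
time: 9.78
position: [0.544, 0.016, 0.2205]
ee_rot: [0.007, 0.999, -0.007, -0.033]
contact_force: [-0.3, 0.4, -1.4]
finger_gap: 0.0557
gripper_force: 30.0
[ 0.016  0.313  1.608 -0.013  1.287  1.604]
```

```bash
python3 -m inch '[[[-0.06,-0.06,-0.06,0.002,-0.01,0],[-0.12,-0.14,-0.16,0.002,-0.01,0],[-0.188,-0.212,-0.26,0.002,-0.01,0],[-0.188,-0.212,-0.36,0.002,-0.01,0],[-0.188,-0.212,-0.36,0.002,-0.01,0]]]'; python3 -m inch '[[[0,0,-0.016,0,0,0],[0,0,-0.032,0,0,0],[0,0,-0.036,0,0,0],[0,0,-0.036,0,0,0]]]'
```

```text
time: 10.4
position: [0.4461, -0.0896, 0.0385]
ee_rot: [-0.0, 1.0, -0.008, -0.007]
contact_force: [0.4, -0.2, -1.9]
finger_gap: 0.0556
gripper_force: 30.0
time: 10.9
position: [0.4508, -0.0898, 0.0235]
ee_rot: [0.001, 1.0, -0.007, -0.002]
contact_force: [-0.7, 0.3, -2.4]
finger_gap: 0.0555
gripper_force: 30.0
```

```bash
python3 -m inch '[[[0,0,-0.005,0,0,0],[0,0,-0.005,0,0,0]]]'; python3 -m inch '[[[0,0,0,0,0,0],[0,0,0,0,0,0],[0,0,0,0,0,0]]]' 76; python3 -m inch '[[[0,0,0.02,0,0.02,0],[0.01,0,0.04,0,0.0417,0],[0.01,0,0.02,0,0.0417,0],[0.01,0,0.005,0,0.0417,0],[0.01,0,0.005,0,0.0417,0]]]'
python3 -m inch '[[[0,0,0,0,0,0],[0,0,0,0,0,0]]]'
```

```text
time: 11.15
position: [0.4504, -0.09, 0.0205]
ee_rot: [0.0, 1.0, -0.007, -0.002]
contact_force: [-0.2, 0.4, -2.1]
finger_gap: 0.0555
gripper_force: 30.0
time: 11.52
position: [0.4505, -0.09, 0.0207]
ee_rot: [0.001, 1.0, -0.007, -0.002]
contact_force: [-0.8, -0.8, -0.0]
finger_gap: 0.0759
gripper_force: 0.0
time: 12.15
position: [0.4541, -0.0897, 0.0228]
ee_rot: [0.001, 0.991, -0.007, -0.133]
contact_force: [0.8, 1.0, 4.1]
finger_gap: 0.0755
gripper_force: 1.8
time: 12.4
position: [0.4542, -0.0898, 0.0229]
ee_rot: [0.001, 0.991, -0.007, -0.133]
contact_force: [1.2, 0.7, 2.8]
finger_gap: 0.076
gripper_force: 1.1
```

```bash
python3 -m inch '[[[0,0,0.003,0,0,0],[0,0,0.003,0,0,0]]]'; python3 -m inch '[[[0,0,0,0,0,0],[0,0,0,0,0,0],[0,0,0,0,0,0],[0,0,0,0,0,0]]]' 40 45; python3 -m inch '[[[0,0,0.06,0,0,0],[0,0,0.16,0,0,0],[0,0,0.26,0,0,0],[0.04,0.04,0.32,0,0,0],[0.04,0.04,0.32,0,0,0]]]'
python3 - <<'E'
from h import *
T=T_tool()
im,d,ci,W=grab("wrist"); X=cloud(d,ci,W)
# points in tool frame near jaws
Xt=(X-T[:3,3])@T[:3,:3]
m=(d>0)&(abs(Xt[...,1])<.027)&(abs(Xt[...,0])<.09)&(Xt[...,2]>0)&(Xt[...,2]<.05)
P=Xt[m]; print(len(P)); A=np.c_[P[:,0],P[:,1],np.ones(len(P))]; 
k=np.linalg.lstsq(A,P[:,2],rcond=None)[0]; r=P[:,2]-A@k; g=abs(r)<.004; k=np.linalg.lstsq(A[g],P[g,2],rcond=None)[0]
print("slope deg",np.degrees(np.arctan(k[:2])).round(1),"z0",k[2].round(4),"x range",P[g,0].min().round(4),P[g,0].max().round(4))
E
```

```text
time: 12.65
position: [0.4549, -0.09, 0.0243]
ee_rot: [0.001, 0.991, -0.007, -0.133]
contact_force: [0.8, -0.3, 0.0]
finger_gap: 0.0759
gripper_force: 0.0
time: 13.15
position: [0.4552, -0.0899, 0.0244]
ee_rot: [0.001, 0.991, -0.007, -0.133]
contact_force: [0.1, 0.2, -1.0]
finger_gap: 0.0546
gripper_force: 45.0
time: 13.78
position: [0.4776, -0.0694, 0.1864]
ee_rot: [0.002, 0.992, -0.006, -0.13]
contact_force: [0.5, -0.3, -3.3]
finger_gap: 0.0548
gripper_force: 45.0
10346
slope deg [-15.2   0.3] z0 0.0171 x range -0.0478 0.0663
```

```bash
python3 -m inch '[[[0.06,0.04,0,-0.0005,-0.028,0],[0.14,0.08,0,-0.001,-0.056,0],[0.22,0.12,0,-0.0014,-0.085,0],[0.306,0.16,0,-0.0018,-0.1167,0],[0.306,0.16,0,-0.0018,-0.1167,0]]]';python3 -m inch '[[[0,0,0,0,0,0],[0,0,0,0,0,0]]]'
python3 - <<'E'
from h import *
T=T_tool();print(T.round(4),get_obs()["q"].round(3))
E
```

```text
time: 14.45
position: [0.6254, 0.0107, 0.1808]
ee_rot: [0.004, 0.974, -0.007, 0.228]
contact_force: [-0.9, 0.2, -2.9]
finger_gap: 0.055
gripper_force: 45.0
time: 14.7
position: [0.6279, 0.0093, 0.1841]
ee_rot: [0.005, 0.973, -0.008, 0.23]
contact_force: [1.1, 0.4, -2.3]
finger_gap: 0.0548
gripper_force: 45.0
[[ 0.8938 -0.0174  0.4481  0.6279]
 [-0.0132 -0.9998 -0.0126  0.0093]
 [ 0.4483  0.0054 -0.8939  0.1841]
 [ 0.      0.      0.      1.    ]] [ 0.004  0.254  1.887 -0.028  0.537  1.611]
```

```bash
python3 -m inch '[[[0.006,0.002,-0.08,0,0,0],[0.006,0.002,-0.14,0,0,0],[0.006,0.002,-0.18,0,0,0],[0.006,0.002,-0.19,0,0,0],[0.006,0.002,-0.19,0,0,0]]]'; python3 -m inch '[[[0,0,-0.012,0,0,0],[0,0,-0.022,0,0,0],[0,0,-0.022,0,0,0]]]'; python3 -c "
from h import *
print(get_obs()['q'].round(3))
im,d,ci,W=grab('side'); save('c2.png',cv2.resize(im[120:280,150:370],(660,480)))"
```

```text
time: 15.32
position: [0.6318, 0.0107, 0.0899]
ee_rot: [0.004, 0.973, -0.008, 0.231]
contact_force: [-0.3, -0.2, -1.3]
finger_gap: 0.0545
gripper_force: 45.0
time: 15.7
position: [0.631, 0.011, 0.0782]
ee_rot: [0.004, 0.973, -0.007, 0.231]
contact_force: [0.5, -0.0, -3.3]
finger_gap: 0.0552
gripper_force: 45.0
[ 0.007  0.394  2.01  -0.056  0.272  1.643]
```

View pics/c2.png

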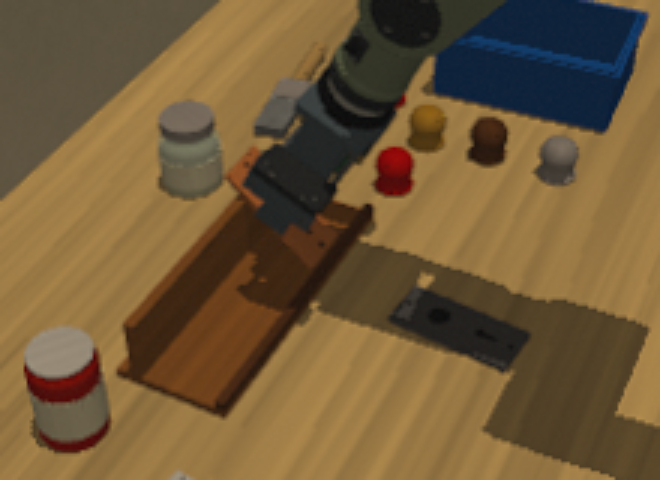

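The copper plate (crop (280,215)) sits tilted between the strip and the backboard. I release it and back off along the tool axis.

```bash
python3 -m inch '[[[0,0,-0.004,0,0,0],[0,0,-0.004,0,0,0]]]'; python3 -m inch '[[[0,0,0,0,0,0],[0,0,0,0,0,0],[0,0,0,0,0,0]]]' 72; python3 -m inch '[[[-0.02,0,0.04,0,0,0],[-0.06,0,0.12,0,0,0],[-0.1,0,0.2,0,0,0],[-0.14,0,0.24,0,0.03,0],[-0.14,0,0.24,0,0.03,0]]]'
python3 -c "
from h import *
im,d,ci,W=grab('wrist');X=cloud(d,ci,W);np.savez('w2.npz',im=im,d=d,X=X); save('c3.png',im)
m=(d>0)&(X[...,0]>.58)&(X[...,0]<.70)&(X[...,1]>-.03)&(X[...,1]<.05)&(X[...,2]>.022)&(X[...,2]<.12)&(im[...,0]>1.3*im[...,2])
P=X[m]; print(len(P),P.min(0),P.max(0))"
```

```text
time: 16.0
position: [0.6312, 0.0111, 0.0764]
ee_rot: [0.004, 0.973, -0.007, 0.231]
contact_force: [0.4, 0.1, -2.5]
finger_gap: 0.0548
gripper_force: 45.0
time: 16.38
position: [0.6317, 0.0111, 0.077]
ee_rot: [0.004, 0.973, -0.007, 0.232]
contact_force: [-0.6, -0.2, -0.1]
finger_gap: 0.0716
gripper_force: 0.0
time: 17.0
position: [0.5633, 0.011, 0.2]
ee_rot: [0.005, 0.99, -0.007, 0.141]
contact_force: [-0.2, 0.3, -0.6]
finger_gap: 0.0719
gripper_force: 0.0
5042 [ 0.5874594  -0.02990181  0.02206019] [0.69151063 0.04993393 0.10651808]
```

View pics/c3.png

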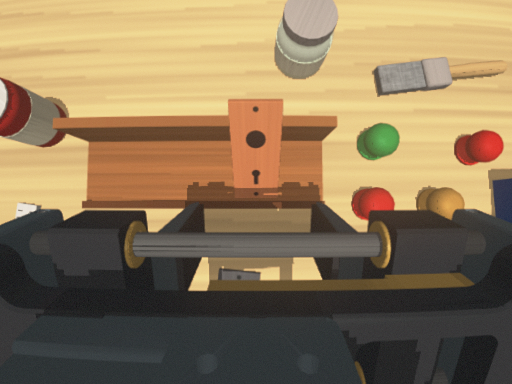

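The copper plate leans squarely on the stand (centre (255,150)), behind the strip and on the backboard top. Next is the steel plate, with the same tilted grip.

```bash
python3 -m inch '[[[-0.06,0.02,0,0.0004,0.025,0],[-0.12,0.04,0,0.0008,0.05,0],[-0.19,0.05,-0.05,0.0012,0.075,0],[-0.255,0.062,-0.1,0.0014,0.0867,0],[-0.255,0.062,-0.14,0.0014,0.0867,0]]]' 80; python3 -m inch '[[[0,0,-0.06,0,0,-0.017],[0,0,-0.12,0,0,-0.017],[0,0,-0.12,0,0,-0.017],[0,0,-0.12,0,0,-0.017]]]'
python3 - <<'E'
from h import *
T=T_tool();print(T.round(4))
im,d,ci,W=grab("wrist"); X=cloud(d,ci,W)
m=(d>0)&(X[...,0]>.34)&(X[...,0]<.52)&(abs(X[...,1]-.042)<.05)&(X[...,2]>.004)&(X[...,2]<.012); print(m.sum(),X[m].min(0),X[m].max(0))
p,e=fit(X[m],"plate",(.4313,.0425,-.12)); print(p.round(4),np.degrees(p[2]),e)
E
```

```text
time: 17.68
position: [0.4321, 0.0422, 0.1249]
ee_rot: [0.003, 0.991, -0.006, -0.134]
contact_force: [1.7, 0.4, 0.6]
finger_gap: 0.0801
gripper_force: 0.0
time: 18.18
position: [0.4344, 0.0421, 0.0671]
ee_rot: [-0.005, 0.989, -0.059, -0.132]
contact_force: [-0.4, 0.7, 1.0]
finger_gap: 0.0803
gripper_force: 0.0
[[ 0.9581 -0.1177 -0.2611  0.4344]
 [-0.1152 -0.993   0.0248  0.0421]
 [-0.2622  0.0063 -0.965   0.0671]
 [ 0.      0.      0.      1.    ]]
8475 [0.39195244 0.00656192 0.00415569] [0.49983905 0.07307234 0.01018462]
[ 4.317e-01  4.140e-02 -1.231e-01 -1.000e-04] -7.055048451642764 0.0004029876851184967
```

```bash
python3 -m inch '[[[0.004,-0.001,-0.05,0,0,0],[0.004,-0.001,-0.085,0,0,0],[0.004,-0.001,-0.085,0,0,0]]]'; python3 -m inch '[[[0,0,0,0,0,0],[0,0,0,0,0,0],[0,0,0,0,0,0],[0,0,0,0,0,0]]]' 40 45; python3 -m inch '[[[0,0,0.06,0,0,0],[0,0,0.16,0,0,0],[0,0,0.26,0,0,0],[0.04,0.04,0.32,0,0,0],[0.04,0.04,0.32,0,0,0]]]'
```

```text
time: 18.6
position: [0.4361, 0.0416, 0.0243]
ee_rot: [-0.005, 0.989, -0.059, -0.133]
contact_force: [0.2, -1.2, 0.1]
finger_gap: 0.08
gripper_force: 0.0
time: 19.1
position: [0.4362, 0.0416, 0.0246]
ee_rot: [-0.005, 0.989, -0.059, -0.132]
contact_force: [0.4, -0.2, 5.3]
finger_gap: 0.0545
gripper_force: 45.0
time: 19.73
position: [0.4581, 0.0623, 0.1857]
ee_rot: [-0.005, 0.99, -0.058, -0.13]
contact_force: [-0.6, -1.2, -1.9]
finger_gap: 0.0546
gripper_force: 45.0
```

```bash
python3 -m inch '[[[0.05,0.06,0,0,0,0.0166],[0.1,0.1766,0,0,0,0.0166],[0.1,0.1766,0,0,0,0.0166]]]'; python3 -m inch '[[[0.06,0,0,-0.0005,-0.028,0],[0.12,0,0,-0.001,-0.056,0],[0.18,0,0,-0.0014,-0.085,0],[0.25,0,0,-0.0018,-0.1167,0],[0.25,0,0,-0.0018,-0.1167,0]]]';python3 -m inch '[[[0,0,0,0,0,0],[0,0,0,0,0,0]]]'
python3 - <<'E'
from h import *
T=T_tool();print(T.round(4),get_obs()["q"].round(3))
im,d,ci,W=grab("wrist"); X=cloud(d,ci,W)
Xt=(X-T[:3,3])@T[:3,:3]
m=(d>0)&(abs(Xt[...,1])<.027)&(abs(Xt[...,0])<.09)&(Xt[...,2]>0)&(Xt[...,2]<.05)
P=Xt[m]; A=np.c_[P[:,0],P[:,1],np.ones(len(P))]
k=np.linalg.lstsq(A,P[:,2],rcond=None)[0]; r=P[:,2]-A@k; g=abs(r)<.004; k=np.linalg.lstsq(A[g],P[g,2],rcond=None)[0]
print("slope deg",np.degrees(np.arctan(k[:2])).round(1),"z0",k[2].round(4),"x range",P[g,0].min().round(4),P[g,0].max().round(4))
E
```

```text
time: 20.1
position: [0.5059, 0.1522, 0.1817]
ee_rot: [0.003, 0.991, -0.005, -0.134]
contact_force: [-0.6, -0.3, -1.9]
finger_gap: 0.0546
gripper_force: 45.0
time: 20.72
position: [0.6274, 0.1481, 0.1809]
ee_rot: [0.007, 0.974, -0.008, 0.228]
contact_force: [-0.4, 0.8, -1.3]
finger_gap: 0.0546
gripper_force: 45.0
time: 20.98
position: [0.6309, 0.1495, 0.184]
ee_rot: [0.005, 0.973, -0.009, 0.231]
contact_force: [0.6, 0.3, -1.2]
finger_gap: 0.0547
gripper_force: 45.0
[[ 0.8935 -0.0192  0.4486  0.6309]
 [-0.0143 -0.9998 -0.0142  0.1495]
 [ 0.4488  0.0062 -0.8936  0.184 ]
 [ 0.      0.      0.      1.    ]] [ 0.283  0.292  1.83  -0.253  0.588  2.051]
slope deg [-15.2   0.4] z0 0.0179 x range -0.0479 0.0639
```

Same grip as before. Lower, release and retreat.

```bash
python3 -m inch '[[[0.004,0.002,-0.08,0,0,0],[0.004,0.002,-0.14,0,0,0],[0.004,0.002,-0.18,0,0,0],[0.004,0.002,-0.19,0,0,0],[0.004,0.002,-0.19,0,0,0]]]'; python3 -m inch '[[[0,0,-0.012,0,0,0],[0,0,-0.024,0,0,0],[0,0,-0.024,0,0,0],[0,0,-0.024,0,0,0]]]'; python3 -c "
from h import *
print(get_obs()['q'].round(3))"
```

```text
time: 21.65
position: [0.6334, 0.1509, 0.0894]
ee_rot: [0.005, 0.973, -0.008, 0.231]
contact_force: [0.9, -0.3, -2.3]
finger_gap: 0.0548
gripper_force: 45.0
time: 22.15
position: [0.6329, 0.1509, 0.0772]
ee_rot: [0.005, 0.973, -0.008, 0.231]
contact_force: [-0.8, 0.1, -1.8]
finger_gap: 0.0547
gripper_force: 45.0
[ 0.284  0.426  1.954 -0.427  0.343  2.245]
```

```bash
python3 -m inch '[[[0,0,-0.002,0,0,0],[0,0,-0.002,0,0,0]]]'; python3 -m inch '[[[0,0,0,0,0,0],[0,0,0,0,0,0],[0,0,0,0,0,0]]]' 72; python3 -m inch '[[[-0.02,0,0.04,0,0,0],[-0.06,0,0.12,0,0,0],[-0.1,-0.02,0.2,0,0,0],[-0.16,-0.04,0.26,0,0.03,0],[-0.2,-0.04,0.28,0,0.045,0]]]'
python3 -c "
from h import *
T=T_tool(); print(T.round(3))
im,d,ci,W=grab('wrist');X=cloud(d,ci,W);np.savez('w3.npz',im=im,d=d,X=X)
im2,d2,ci2,W2=grab('scene');X2=cloud(d2,ci2,W2);np.savez('s3.npz',im=im2,d=d2,X=X2)
save('c4.png',cv2.resize(np.hstack([im,im2]),(800,300),interpolation=cv2.INTER_AREA))"
```

```text
time: 22.4
position: [0.6329, 0.1509, 0.0761]
ee_rot: [0.005, 0.973, -0.008, 0.231]
contact_force: [-0.1, -0.3, -1.7]
finger_gap: 0.0547
gripper_force: 45.0
time: 22.78
position: [0.6331, 0.1509, 0.0763]
ee_rot: [0.005, 0.973, -0.008, 0.232]
contact_force: [0.3, 0.2, -0.7]
finger_gap: 0.0719
gripper_force: 0.0
time: 23.4
position: [0.533, 0.1309, 0.2191]
ee_rot: [0.005, 0.996, -0.008, 0.092]
contact_force: [0.6, 0.1, -0.1]
finger_gap: 0.0719
gripper_force: 0.0
[[ 0.983 -0.016  0.184  0.533]
 [-0.014 -1.    -0.012  0.131]
 [ 0.184  0.009 -0.983  0.219]
 [ 0.     0.     0.     1.   ]]
```

View pics/c4.png

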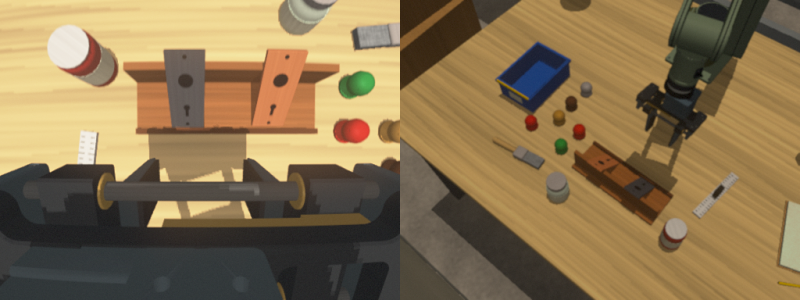

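Both plates lean: steel at (184,90) and copper at (280,90) in the left half. I check them numerically while moving above the rule.

```bash
python3 -m inch '[[[-0.03,0.08,0.02,0,0.0295,0],[-0.06,0.18,0.03,0,0.0295,0],[-0.086,0.28,0.03,0,0.0295,0],[-0.086,0.38,0.03,0,0.0295,0],[-0.086,0.43,0.03,0,0.0295,0]]]' 50; python3 -m inch '[[[0,0,0,0,0,0.028],[0,0,0,0,0,0.056],[0,0,0,0,0,0.084],[0,0,0,0,0,0.112],[0,0,0,0,0,0.14]]]';python3 -m inch '[[[0,0,0,0,0,0.028],[0,0,0,0,0,0.056],[0,0,0,0,0,0.084],[0,0,0,0,0,0.093],[0,0,0,0,0,0.093]]]'
python3 - <<'E'
from h import *
T=T_tool(); print(T.round(4),get_obs()["q"].round(2))
im,d,ci,W=grab("wrist"); X=cloud(d,ci,W)
m=(d>0)&(X[...,0]>.36)&(X[...,0]<.62)&(abs(X[...,1]-.346)<.06)&(X[...,2]>.004)&(X[...,2]<.055); print(m.sum(),X[m].min(0),X[m].max(0))
p,e=fit(X[m],"rule",(.49,.346,-.12)); print(p.round(4),np.degrees(p[2]),e)
b=X[m&(X[...,2]>.04)]; print("block",len(b),b.mean(0),cv2.minAreaRect((b[:,:2]*1000).astype(np.float32)))
# plates check from w3
z=np.load("w3.npz"); X=z["X"]; c,s=np.cos(-.016),np.sin(-.016); Q=X-[.64,.0805,0]; Q=np.dstack([c*Q[...,0]+s*Q[...,1],-s*Q[...,0]+c*Q[...,1],Q[...,2]])
for y0 in(-.07,.07):
    m=(z["d"]>0)&(abs(Q[...,1]-y0)<.045)&(Q[...,0]>-.052)&(Q[...,0]<.07)&(Q[...,2]>.022)
    P=Q[m]; P=P[abs(P[:,2]-(.062+(P[:,0]+.002)*.9))<.012]
    A=np.c_[P[:,:2],np.ones(len(P))]; k=np.linalg.lstsq(A,P[:,2],rcond=None)[0]
    print("plate y0",y0,"lean",np.degrees(np.arctan(k[0])).round(1),"side slope",np.degrees(np.arctan(k[1])).round(1),P.min(0).round(3),P.max(0).round(3), cv2.minAreaRect((np.c_[P[:,0]/np.cos(np.arctan(k[0])),P[:,1]]*1000).astype(np.float32)))
E
```

```text
time: 24.12
position: [0.4894, 0.3478, 0.2293]
ee_rot: [0.007, 1.0, -0.006, -0.001]
contact_force: [-0.8, 0.2, -0.4]
finger_gap: 0.0499
gripper_force: 0.0
time: 24.75
position: [0.4901, 0.345, 0.2299]
ee_rot: [0.007, 0.907, 0.422, 0.002]
contact_force: [0.8, 0.3, -0.1]
finger_gap: 0.05
gripper_force: 0.0
time: 25.38
position: [0.49, 0.3451, 0.2302]
ee_rot: [0.006, 0.749, 0.663, 0.004]
contact_force: [0.4, -1.0, -0.9]
finger_gap: 0.0502
gripper_force: 0.0
[[ 0.1219  0.9924  0.0133  0.49  ]
 [ 0.9925 -0.1219 -0.0041  0.3451]
 [-0.0024  0.0137 -0.9999  0.2302]
 [ 0.      0.      0.      1.    ]] [ 0.6   0.36  1.52 -0.01  1.26  0.73]
2981 [0.3895858  0.31697584 0.00411147] [0.58960447 0.37569771 0.04958112]
[ 4.903e-01  3.459e-01 -1.505e-01 -1.000e-04] -8.62229333768764 0.00047722414709678446
block 297 [0.49055298 0.34653874 0.04755445] ((490.66357421875, 346.4053649902344), (16.03472137451172, 28.22175407409668), 82.36742401123047)
plate y0 -0.07 lean 43.0 side slope -0.6 [-0.041 -0.099  0.022] [ 0.053 -0.041  0.105] ((7.994556427001953, -70.19845581054688), (129.18807983398438, 57.52360153198242), 0.47807052731513977)
plate y0 0.07 lean 42.3 side slope -0.1 [-0.043  0.041  0.022] [0.052 0.097 0.105] ((5.975933074951172, 69.14384460449219), (128.2119598388672, 56.44090270996094), 0.14670905470848083)
```

Plates check out: lean 42–43°, square within 0.5°, and centred at stand y = -70 and +69 mm. Now I grip the rule's block across its 30 mm side.

```bash
python3 -m inch '[[[0.001,0.002,-0.1,0.0007,0.002,-0.0036],[0.001,0.002,-0.2,0.0007,0.002,-0.0036],[0.001,0.002,-0.3,0.0007,0.002,-0.0036],[0.001,0.002,-0.36,0.0007,0.002,-0.0036],[0.001,0.002,-0.36,0.0007,0.002,-0.0036]]]' 50; python3 -m inch '[[[0,0,-0.016,0,0,0],[0,0,-0.033,0,0,0],[0,0,-0.033,0,0,0]]]'; python3 -m inch '[[[0,0,0,0,0,0],[0,0,0,0,0,0],[0,0,0,0,0,0],[0,0,0,0,0,0]]]' 20 30; python3 -m inch '[[[0,0,0.06,0,0,0],[0,0,0.16,0,0,0],[0,0,0.2,0,0,0],[0,0,0.2,0,0,0]]]'
```

```text
time: 26.05
position: [0.4889, 0.3455, 0.0485]
ee_rot: [-0.0, 0.756, 0.654, -0.002]
contact_force: [-0.4, -0.6, 0.7]
finger_gap: 0.0496
gripper_force: 0.0
time: 26.42
position: [0.4903, 0.3468, 0.0346]
ee_rot: [-0.0, 0.756, 0.655, 0.001]
contact_force: [-0.3, 0.5, 0.1]
finger_gap: 0.0502
gripper_force: 0.0
time: 26.92
position: [0.4904, 0.347, 0.0349]
ee_rot: [-0.0, 0.756, 0.655, 0.001]
contact_force: [-0.4, -0.7, 2.5]
finger_gap: 0.03
gripper_force: 30.0
time: 27.42
position: [0.491, 0.3473, 0.1358]
ee_rot: [0.0, 0.756, 0.655, 0.002]
contact_force: [1.5, 0.3, -1.7]
finger_gap: 0.0298
gripper_force: 30.0
```

```bash
python3 -m inch '[[[0,-0.06,0,0,0,-0.028],[0,-0.14,0,0,0,-0.056],[0,-0.22,0,0,0,-0.084],[0,-0.3,0,0,0,-0.112],[0,-0.38,0,0,0,-0.14]]]'; python3 -m inch '[[[0.02,-0.05,0,0,0,-0.028],[0.06,-0.1,0,0,0,-0.056],[0.1,-0.151,0,0,0,-0.084],[0.12,-0.151,0,0,0,-0.09],[0.12,-0.151,0,0,0,-0.09]]]';python3 -m inch '[[[0,0,0,0,0,0],[0,0,0,0,0,0]]]'
python3 - <<'E'
from h import *
T=T_tool(); print(T.round(4),get_obs()["q"].round(2))
im,d,ci,W=grab("wrist"); X=cloud(d,ci,W); np.savez("w4.npz",im=im,d=d,X=X)
zb=T[2,3]-.035
m=(d>0)&(abs(X[...,0]-T[0,3])<.03)&(abs(X[...,1]-T[1,3])<.13)&(abs(X[...,2]-zb-.008)<.01)
P=X[m]; print(m.sum(),P.min(0).round(4),P.max(0).round(4)); print(cv2.minAreaRect((P[:,:2]*1000).astype(np.float32)))
A=np.c_[P[:,:2]-T[:2,3],np.ones(len(P))]; print(np.linalg.lstsq(A,P[:,2],rcond=None)[0])
m=(d>0)&(X[...,2]>.017)&(X[...,2]<.023)&(X[...,0]>.57)&(X[...,0]<.6); P=X[m]; print("strip",m.sum(),[ (y,np.percentile(P[abs(P[:,1]-y)<.01][:,0],[2,98]).round(4)) for y in (-.05,0.0,.1,.2) if (abs(P[:,1]-y)<.01).sum()>10])
E
```

```text
time: 28.05
position: [0.4891, 0.1552, 0.1326]
ee_rot: [0.0, 0.963, 0.268, -0.001]
contact_force: [1.1, 0.0, -0.9]
finger_gap: 0.0301
gripper_force: 30.0
time: 28.68
position: [0.55, 0.0816, 0.1332]
ee_rot: [0.0, 1.0, -0.008, -0.0]
contact_force: [0.5, -0.1, -1.8]
finger_gap: 0.0296
gripper_force: 30.0
time: 28.92
position: [0.5496, 0.082, 0.1344]
ee_rot: [0.0, 1.0, -0.008, 0.0]
contact_force: [-0.7, -0.7, -1.9]
finger_gap: 0.0301
gripper_force: 30.0
[[ 9.999e-01 -1.600e-02  7.000e-04  5.496e-01]
 [-1.600e-02 -9.999e-01 -6.000e-04  8.200e-02]
 [ 7.000e-04  6.000e-04 -1.000e+00  1.344e-01]
 [ 0.000e+00  0.000e+00  0.000e+00  1.000e+00]] [ 0.13  0.37  1.76 -0.    1.02  1.72]
3607 [ 0.546  -0.0191  0.0975] [0.5683 0.1817 0.1173]
((557.8952026367188, 81.24177551269531), (200.82928466796875, 20.11945152282715), 88.9184799194336)
[-0.32120596  0.0043446   0.11053974]
strip 3743 [(-0.05, array([0.5792, 0.5876])), (0.0, array([0.5799, 0.5992])), (0.1, array([0.5813, 0.5906])), (0.2, array([0.5823, 0.5925]))]
```

```bash
python3 -m inch '[[[0,0,-0.08,0,0,0],[0,0,-0.15,0,0,0],[0,0,-0.18,0,0,0],[0,0,-0.18,0,0,0]]]'; python3 -m inch '[[[0,0,-0.008,0,0,0],[0,0,-0.016,0,0,0],[0,0,-0.016,0,0,0],[0,0,-0.016,0,0,0]]]'; python3 -m inch '[[[0.004,0,0,0,0,0],[0.01,0,0,0,0,0],[0.014,0,0,0,0,0],[0.014,0,0,0,0,0]]]';  python3 -m inch '[[[0.002,0,0,0,0,0],[0.004,0,0,0,0,0],[0.004,0,0,0,0,0]]]'
```

```text
time: 29.48
position: [0.5499, 0.0815, 0.0441]
ee_rot: [0.0, 1.0, -0.009, -0.0]
contact_force: [0.1, 0.3, -0.6]
finger_gap: 0.0297
gripper_force: 30.0
time: 29.98
position: [0.5505, 0.0813, 0.0368]
ee_rot: [0.0, 1.0, -0.009, 0.001]
contact_force: [0.7, 0.9, -1.0]
finger_gap: 0.0298
gripper_force: 30.0
time: 30.48
position: [0.5576, 0.0813, 0.0365]
ee_rot: [0.0, 1.0, -0.009, 0.001]
contact_force: [-0.8, 0.8, -1.7]
finger_gap: 0.0298
gripper_force: 30.0
time: 30.85
position: [0.5594, 0.0813, 0.0365]
ee_rot: [0.0, 1.0, -0.009, 0.001]
contact_force: [-0.2, -0.8, -1.6]
finger_gap: 0.0299
gripper_force: 30.0
```

```bash
for i in 1; do python3 -m inch '[[[0.002,0,-0.003,0,0,0],[0.004,0,-0.003,0,0,0],[0.004,0,-0.003,0,0,0]]]' | grep -E 'pos|cont'; python3 -m inch '[[[0.002,0,0,0,0,0],[0.004,0,0,0,0,0],[0.004,0,0,0,0,0]]]'| grep -E 'pos|cont';python3 -m inch '[[[0.002,0,0,0,0,0],[0.004,0,0,0,0,0],[0.004,0,0,0,0,0]]]'| grep -E 'pos|cont'; done
```

```text
position: [0.5614, 0.0813, 0.0349]
contact_force: [-0.8, -1.1, -2.0]
position: [0.5622, 0.0813, 0.035]
contact_force: [-3.8, -0.1, 2.4]
position: [0.5624, 0.0813, 0.035]
contact_force: [-9.1, -0.1, 6.9]
```

Contact with the face at TCP x = 0.562. I ease the preload, release and lift.

```bash
python3 -m inch '[[[-0.004,0,0,0,0,0],[-0.004,0,0,0,0,0]]]'; python3 -m inch '[[[0,0,0,0,0,0],[0,0,0,0,0,0],[0,0,0,0,0,0]]]' 46; python3 -m inch '[[[0,0,0.04,0,0,0],[0,0,0.12,0,0,0],[-0.04,0,0.24,0,0,0],[-0.1,0,0.34,0,0,0],[-0.14,0,0.4,0,0,0]]]'
python3 - <<'E'
from h import *
im,d,ci,W=grab("wrist"); X=cloud(d,ci,W); save("c5.png",im)
c,s=np.cos(-.016),np.sin(-.016); Q=X-[.64,.0805,0]; Q=np.dstack([c*Q[...,0]+s*Q[...,1],-s*Q[...,0]+c*Q[...,1],Q[...,2]])
m=(d>0)&(abs(X[...,2]-.008)<.0045)&(Q[...,0]>-.12)&(Q[...,0]<-.058)&(abs(Q[...,1])<.12); print(m.sum(),Q[m].min(0).round(4),Q[m].max(0).round(4),cv2.minAreaRect((Q[m][:,:2]*1000).astype(np.float32)))
m=(d>0)&(Q[...,2]>.004)&(Q[...,0]>-.12)&(Q[...,0]<-.06)&(abs(Q[...,1])<.12)
p,e=fit(Q[m],"rule",(-.075,0,np.pi/2)); print(p.round(4),np.degrees(p[2]),e)
E
```

```text
time: 32.22
position: [0.5622, 0.0813, 0.0349]
ee_rot: [0.0, 1.0, -0.009, -0.0]
contact_force: [-5.3, -0.2, 2.8]
finger_gap: 0.0299
gripper_force: 32.0
time: 32.6
position: [0.5622, 0.0806, 0.0345]
ee_rot: [0.001, 1.0, -0.009, -0.001]
contact_force: [-4.8, -1.5, 0.2]
finger_gap: 0.0464
gripper_force: 2.4
time: 33.22
position: [0.4949, 0.0815, 0.2386]
ee_rot: [-0.0, 1.0, -0.009, 0.005]
contact_force: [-0.5, 1.3, -0.8]
finger_gap: 0.0463
gripper_force: 0.0
2829 [-0.0928 -0.1008  0.0039] [-0.0591  0.1197  0.0104] ((-76.5288314819336, 9.584121704101562), (220.9802703857422, 32.591983795166016), 88.59037780761719)
[-1.2510e-01 -7.0000e-04  1.5686e+00  3.1500e-01] 89.87577514866639 0.0026240463623812844
```

View pics/c5.png

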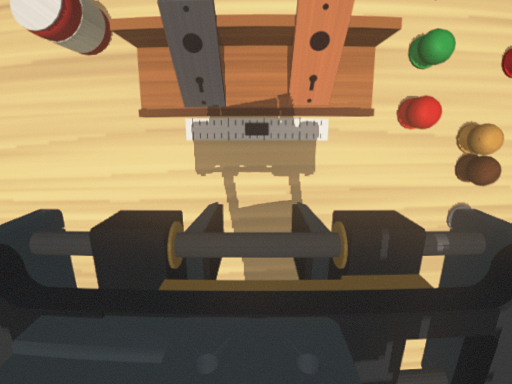

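The rule (257,129) lies along the strip, but a finger may have touched the strip before the rule did, so I measure the gap. The wood knob (478,170) has been knocked next to the brass one.

```bash
python3 - <<'E'
from h import *
im,d,ci,W=grab("wrist"); X=cloud(d,ci,W); np.savez("w6.npz",im=im,d=d,X=X)
print(im[100:134:2,215], )
# precise: intersect pixel rays with planes; edges by column
K=np.array(ci["mtx"]); 
def ray(u,v,z):
    p=cv2.undistortPoints(np.array([[[u,v]]],float),K,np.array([ci["k1"],0,0,0,0.])).ravel(); r=W[:3,:3]@np.r_[p,1]; t=(z-W[2,3])/r[2]; return W[:3,3]+t*r
c,s=np.cos(-.016),np.sin(-.016)
for u in (195,210,225,290,305,320):
    for v in range(108,142):
        pass
    col=im[105:145,u].astype(int); sat=col.max(1)-col.min(1); br=col.sum(1)
    ok=np.where((sat<45)&(br>330))[0]+105
    a,b=ok.min()-.5,ok.max()+.5; f=ray(u,a,.008); g=ray(u,b,.008); L=lambda f:((f[0]-.64)*c+(f[1]-.0805)*s, -(f[0]-.64)*s+(f[1]-.0805)*c)
    print(u,a,b,"front",np.round(L(f),4),"back",np.round(L(g),4), "depth z",X[int(a)+2,u,2].round(4))
save("c6.png",cv2.resize(im[95:150,180:335],(775,275),interpolation=cv2.INTER_CUBIC))
E
```

```text
[[ 97  88  84]
 [ 94  86  81]
 [ 95  88  83]
 [ 88  68  60]
 [ 81  57  42]
 [ 83  58  45]
 [ 83  61  46]
 [ 84  63  48]
 [132 109  78]
 [151 140 126]
 [128 119 113]
 [117 111 102]
 [132 123 115]
 [153 144 133]
 [149 141 130]
 [152 143 133]
 [132 125 115]]
195 117.5 138.5 front [-0.0624  0.0861] back [-0.0916  0.0874] depth z 0.0079
210 117.5 138.5 front [-0.0626  0.0648] back [-0.0918  0.0659] depth z 0.0078
225 116.5 138.5 front [-0.0614  0.0436] back [-0.0919  0.0444] depth z 0.0066
290 117.5 139.5 front [-0.063  -0.0478] back [-0.0935 -0.0485] depth z 0.0087
305 117.5 139.5 front [-0.0629 -0.069 ] back [-0.0935 -0.07  ] depth z 0.0087
320 117.5 139.5 front [-0.0628 -0.0902] back [-0.0934 -0.0916] depth z 0.0084
```

View pics/c6.png

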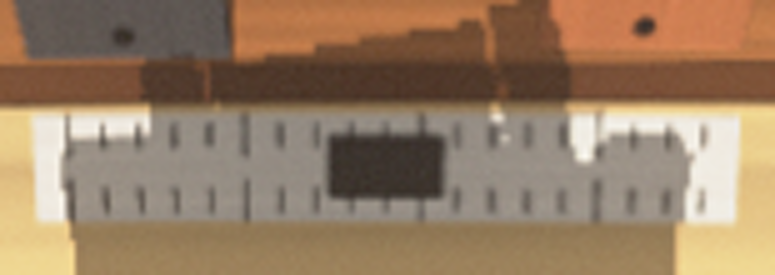

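There is a bench gap of about 2.4 mm (rule centre near stand x = -0.077). The fingers touched the strip at tip height 16 mm. I regrip higher (tips at 23 mm) and press it flush.

```bash
python3 -m inch '[[[0.06,0,-0.08,0,0,0],[0.134,0,-0.16,0,0,0],[0.134,0,-0.26,0,0,0],[0.134,0,-0.36,0,0,0],[0.134,0,-0.36,0,0,0]]]' 50; python3 -m inch '[[[0,0,-0.016,0,0,0],[0,0,-0.03,0,0,0],[0,0,-0.03,0,0,0]]]'; python3 -m inch '[[[0,0,0,0,0,0],[0,0,0,0,0,0],[0,0,0,0,0,0],[0,0,0,0,0,0]]]' 20 25
```

```text
time: 33.95
position: [0.5582, 0.0809, 0.0506]
ee_rot: [0.001, 1.0, -0.009, -0.003]
contact_force: [-0.7, -0.6, -0.0]
finger_gap: 0.05
gripper_force: 0.0
time: 34.33
position: [0.5608, 0.0814, 0.0408]
ee_rot: [0.0, 1.0, -0.009, 0.002]
contact_force: [-0.2, -0.2, -0.5]
finger_gap: 0.0503
gripper_force: 0.0
time: 34.83
position: [0.5606, 0.0814, 0.0405]
ee_rot: [0.0, 1.0, -0.009, 0.001]
contact_force: [0.6, -0.6, 5.0]
finger_gap: 0.0298
gripper_force: 25.0
```

```bash
python3 -m inch '[[[0.002,0,0.001,0,0,0],[0.004,0,0.001,0,0,0],[0.004,0,0.001,0,0,0]]]' | grep -E 'pos|cont'; python3 -m inch '[[[0.002,0,0,0,0,0],[0.004,0,0,0,0,0],[0.004,0,0,0,0,0]]]'| grep -E 'pos|cont';python3 -m inch '[[[0.002,0,0,0,0,0],[0.003,0,0,0,0,0],[0.003,0,0,0,0,0]]]'| grep -E 'pos|cont'
```

```text
position: [0.5611, 0.0813, 0.0406]
contact_force: [-3.1, 0.6, 6.1]
position: [0.5633, 0.0813, 0.0405]
contact_force: [-2.6, 0.2, 4.7]
position: [0.5636, 0.0813, 0.0406]
contact_force: [-6.3, 0.0, 8.2]
```

```bash
python3 -m inch '[[[0.002,0,0.001,0,0,0],[0.003,0,0.002,0,0,0],[0.003,0,0.002,0,0,0]]]' | grep -E 'pos|cont'; python3 -m inch '[[[0.002,0,0,0,0,0],[0.003,0,0,0,0,0],[0.003,0,0,0,0,0]]]'| grep -E 'pos|cont'; python3 - <<'E'
from h import *
im,d,ci,W=grab("wrist"); X=cloud(d,ci,W)
save("c7.png",cv2.resize(im[60:270,130:390],(780,630))[:600])
E
```

```text
position: [0.564, 0.0812, 0.0407]
contact_force: [-6.4, 0.4, 3.0]
position: [0.5642, 0.0812, 0.0407]
contact_force: [-9.8, -0.0, 7.2]
```

View pics/c7.png

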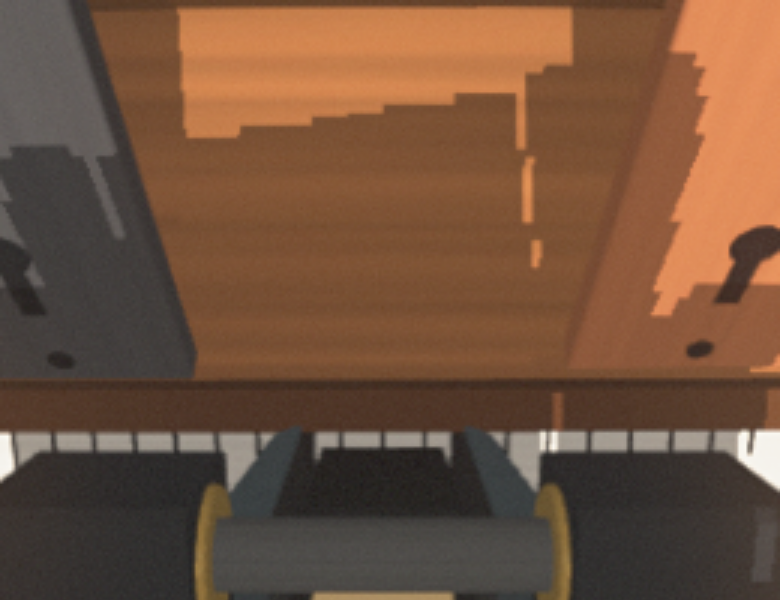

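No bench gap shows now: the rule's front edge meets the strip at crop row 430. Release and lift.

```bash
python3 -m inch '[[[-0.004,0,0,0,0,0],[-0.004,0,0,0,0,0]]]' | grep -E 'pos|cont'; python3 -m inch '[[[0,0,0,0,0,0],[0,0,0,0,0,0],[0,0,0,0,0,0]]]' 46 | grep -E 'pos|cont'; python3 -m inch '[[[0,0,0.04,0,0,0],[0,0,0.12,0,0,0],[-0.04,0,0.24,0,0,0],[-0.1,-0.1,0.34,0,0,0],[-0.14,-0.2,0.38,0,0,0]]]'
python3 - <<'E'
from h import *
T=T_tool();im,d,ci,W=grab("wrist"); X=cloud(d,ci,W); np.savez("w7.npz",im=im,d=d,X=X)
c,s=np.cos(-.016),np.sin(-.016); Q=X-[.64,.0805,0]; Q=np.dstack([c*Q[...,0]+s*Q[...,1],-s*Q[...,0]+c*Q[...,1],Q[...,2]])
I=im.astype(int); sat=I.max(2)-I.min(2)
m=(d>0)&(sat<45)&(abs(X[...,2]-.008)<.0045)&(Q[...,0]>-.12)&(Q[...,0]<-.05)&(abs(Q[...,1])<.12); r=cv2.minAreaRect((Q[m][:,:2]*1000).astype(np.float32)); print(m.sum(),r)
for y in(-.08,-.05,-.03,.03,.05,.08):
    g=Q[m&(abs(Q[...,1]-y)<.01)][:,0]; 
    if len(g): print(y,np.percentile(g,[1,99]).round(4))
m=(X[...,2]>.012)&(X[...,2]<.06)&(X[...,1]<-.1)&(X[...,1]>-.32)&(d>0)
n,l,s,c=cv2.connectedComponentsWithStats(m.astype(np.uint8))
for i in range(1,n):
    if s[i,4]>150:
        P=X[l==i]; P=P[P[:,2]>.027]; c,r=cv2.minEnclosingCircle((P[:,:2]*1e3).astype(np.float32)); print("knob",np.round(c),round(r),P[:,2].max().round(3),im[l==i].mean(0).astype(int),s[i,:4])
E
```

```text
position: [0.564, 0.0812, 0.0407]
contact_force: [-7.0, 1.6, 3.0]
position: [0.5675, 0.0813, 0.0416]
contact_force: [0.6, -0.1, 0.3]
time: 38.0
position: [0.5004, -0.0116, 0.2303]
ee_rot: [0.0, 1.0, -0.008, 0.003]
contact_force: [1.8, -1.2, 0.1]
finger_gap: 0.0458
gripper_force: 0.0
2791 ((-74.32535552978516, -5.3310394287109375), (30.330217361450195, 207.05043029785156), 0.3048429489135742)
-0.08 [-0.089  -0.0592]
-0.05 [-0.0889 -0.0591]
-0.03 [-0.0889 -0.0591]
0.03 [-0.0885 -0.0599]
0.05 [-0.0897 -0.0598]
0.08 [-0.0895 -0.0605]
knob [ 665. -153.] 22 0.048 [ 89 145  74] [350  27  38  39]
knob [ 656. -296.] 22 0.048 [178  49  41] [457  39  40  36]
knob [ 582. -142.] 22 0.048 [199  74  55] [340  98  36  35]
knob [ 524. -240.] 44 0.048 [149 108  63] [407 126  37  66]
knob [ 433. -242.] 16 0.047 [147 133 120] [407 215  26  16]
```

The rule is flush (edges at stand x -0.089 and -0.060, skew about 0.3°). Now the knobs; I move closer and separate the brass and wood ones.

```bash
python3 -m inch '[[[-0.02,-0.1,0.02,0,0,0],[-0.04,-0.2,0.04,0,0,0],[-0.06,-0.3,0.04,0,0,0],[-0.08,-0.4,0.04,0,0,0],[-0.08,-0.45,0.04,0,0,0]]]' 60;python3 -m inch '[[[0,0,0,0,0,0]]]'
cat > kn.py <<'E'
from h import *
T=T_tool(); print("tcp",T[:3,3].round(4)); im,d,ci,W=grab("wrist"); X=cloud(d,ci,W); np.savez("wk.npz",im=im,d=d,X=X)
m=(X[...,2]>.0445)&(X[...,2]<.055)&(X[...,1]<-.1)&(X[...,1]>-.325)&(d>0)
n,l,s,c=cv2.connectedComponentsWithStats(m.astype(np.uint8))
for i in range(1,n):
    if s[i,4]>20:
        P=X[l==i]; c,r=cv2.minEnclosingCircle((P[:,:2]*1e3).astype(np.float32)); print("top",np.round(c),round(r,1),P[:,2].max().round(3),im[l==i].mean(0).astype(int),s[i,:5])
E
python3 kn.py; python3 -c "
from h import *
save('c8.png',np.load('wk.npz')['im'])"
```

```text
time: 38.67
position: [0.4595, -0.2386, 0.2478]
ee_rot: [0.001, 1.0, -0.01, 0.001]
contact_force: [-0.2, -0.4, -0.5]
finger_gap: 0.0601
gripper_force: 0.0
time: 38.8
position: [0.46, -0.2377, 0.2475]
ee_rot: [0.0, 1.0, -0.01, 0.001]
contact_force: [0.3, 0.4, 0.3]
finger_gap: 0.0602
gripper_force: 0.0
tcp [ 0.46   -0.2377  0.2475]
top [ 664. -154.] 14.6 0.048 [101 179  89] [172   2  24  25 338]
top [ 657. -297.] 13.9 0.048 [234  79  61] [293   6  21  24 306]
top [ 584. -143.] 14.3 0.049 [234  79  61] [169  73  23  23 300]
top [ 547. -239.] 13.6 0.048 [151 112  63] [246 101  21  21 266]
top [ 501. -243.] 14.3 0.048 [94 67 46] [249 136  22  22 277]
top [ 423. -241.] 13.6 0.048 [169 153 140] [250 196  20  18 232]
```

View pics/c8.png

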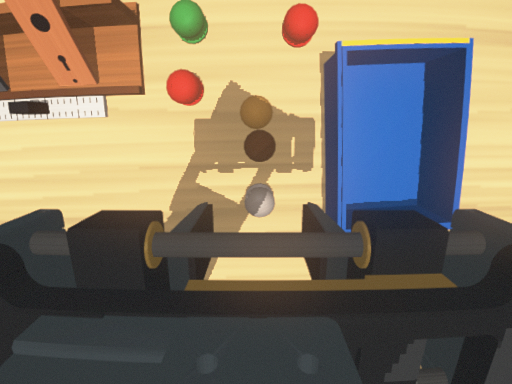

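Brass (256,112), wood (259,145) and steel (260,200) are the loose knobs by colour. Red (185,87), (300,25) and green (187,20) are look-alikes that I leave alone. Steel goes first.

```bash
python3 -m inch '[[[-0.076,-0.006,-0.1,0,0,0],[-0.076,-0.006,-0.2,0,0,0],[-0.076,-0.006,-0.3,0,0,0],[-0.076,-0.006,-0.4,0,0,0],[-0.076,-0.006,-0.434,0,0,0]]]' 62; python3 -m inch '[[[0,0,0,0,0,0],[0,0,0,0,0,0]]]'; python3 -m inch '[[[0,0,0,0,0,0],[0,0,0,0,0,0],[0,0,0,0,0,0],[0,0,0,0,0,0]]]' 20 15; python3 -m inch '[[[0,0,0.06,0,0,0],[0,0,0.16,0,0,0],[0,0,0.26,0,0,0],[0,0,0.26,0,0,0]]]'
```

```text
time: 39.48
position: [0.4206, -0.2368, 0.0282]
ee_rot: [-0.001, 1.0, -0.008, -0.002]
contact_force: [-0.3, -0.4, 0.7]
finger_gap: 0.0623
gripper_force: 0.0
time: 39.72
position: [0.423, -0.239, 0.0317]
ee_rot: [0.001, 1.0, -0.008, 0.002]
contact_force: [0.7, -0.5, -0.8]
finger_gap: 0.0621
gripper_force: 0.0
time: 40.22
position: [0.4225, -0.2395, 0.0316]
ee_rot: [0.001, 1.0, -0.009, 0.001]
contact_force: [0.3, 0.9, 6.6]
finger_gap: 0.0429
gripper_force: 15.0
time: 40.72
position: [0.4241, -0.2405, 0.1643]
ee_rot: [0.002, 1.0, -0.009, 0.004]
contact_force: [0.4, 0.8, -2.4]
finger_gap: 0.0429
gripper_force: 15.0
```

```bash
python3 -m inch '[[[0.02,-0.1,0,0,0,0],[0.04,-0.2,0,0,0,0],[0.062,-0.3,0,0,0,0],[0.062,-0.34,0,0,0,0],[0.062,-0.34,0,0,0,0]]]'; python3 -m inch '[[[0,0,-0.1,0,0,0],[0,0,-0.18,0,0,0],[0,0,-0.21,0,0,0],[0,0,-0.21,0,0,0],[0,0,-0.21,0,0,0]]]'; python3 -m inch '[[[0,0,0,0,0,0],[0,0,0,0,0,0],[0,0,0,0,0,0]]]' 60; python3 -m inch '[[[0,0,0.06,0,0,0],[0,0,0.16,0,0,0],[0,0,0.26,0,0,0],[0,0.12,0.36,0,0,0],[0,0.24,0.4,0,0,0]]]';python3 -m inch '[[[0,0.08,0,0,0,0],[0,0.08,0,0,0,0]]]' >/dev/null; python3 kn.py
```

```text
time: 41.35
position: [0.452, -0.4092, 0.1589]
ee_rot: [-0.001, 1.0, -0.01, -0.001]
contact_force: [0.2, 0.7, -1.5]
finger_gap: 0.0431
gripper_force: 15.0
time: 41.98
position: [0.454, -0.4097, 0.0575]
ee_rot: [0.001, 1.0, -0.009, 0.002]
contact_force: [0.1, -0.4, -1.3]
finger_gap: 0.0432
gripper_force: 15.0
time: 42.35
position: [0.4532, -0.4095, 0.0564]
ee_rot: [0.001, 1.0, -0.009, 0.001]
contact_force: [-0.1, -0.6, 0.1]
finger_gap: 0.0599
gripper_force: 0.0
time: 42.98
position: [0.4536, -0.3034, 0.2522]
ee_rot: [0.001, 1.0, -0.01, 0.002]
contact_force: [0.5, 0.2, -0.4]
finger_gap: 0.0598
gripper_force: 0.0
tcp [ 0.4529 -0.2613  0.2508]
top [ 665. -154.] 14.3 0.048 [ 96 179  88] [155   0  23  21 310]
top [ 656. -298.] 14.7 0.048 [233  77  61] [272   2  25  23 333]
top [ 582. -145.] 14.6 0.048 [234  79  61] [153  68  21  23 293]
top [ 549. -239.] 14.6 0.048 [153 113  65] [227  95  23  22 281]
top [ 502. -244.] 14.5 0.048 [95 67 47] [232 130  22  22 274]
```

Steel is in the tote. Next is the wood knob.

```bash
python3 -m inch '[[[0.098,0.038,-0.1,0,0,0],[0.098,0.038,-0.2,0,0,0],[0.098,0.038,-0.3,0,0,0],[0.098,0.038,-0.4,0,0,0],[0.098,0.038,-0.438,0,0,0]]]' 62; python3 -m inch '[[[0,0,0,0,0,0],[0,0,0,0,0,0]]]'; python3 -m inch '[[[0,0,0,0,0,0],[0,0,0,0,0,0],[0,0,0,0,0,0],[0,0,0,0,0,0]]]' 20 15; python3 -m inch '[[[0,0,0.06,0,0,0],[0,0,0.16,0,0,0],[0,0,0.26,0,0,0],[0,0,0.26,0,0,0]]]'
```

```text
time: 43.9
position: [0.5002, -0.2449, 0.027]
ee_rot: [-0.001, 1.0, -0.009, -0.002]
contact_force: [0.3, 0.3, -0.3]
finger_gap: 0.0622
gripper_force: 0.0
time: 44.15
position: [0.5028, -0.2457, 0.0315]
ee_rot: [0.001, 1.0, -0.009, 0.002]
contact_force: [-0.0, 0.4, -0.1]
finger_gap: 0.0621
gripper_force: 0.0
time: 44.65
position: [0.5025, -0.2446, 0.0318]
ee_rot: [0.001, 1.0, -0.009, 0.001]
contact_force: [-0.6, 1.6, 6.0]
finger_gap: 0.0432
gripper_force: 15.0
time: 45.15
position: [0.5043, -0.2457, 0.1648]
ee_rot: [0.002, 1.0, -0.009, 0.005]
contact_force: [-1.0, 0.5, -1.6]
finger_gap: 0.0433
gripper_force: 15.0
```

```bash
python3 -m inch '[[[0.02,-0.1,0,0,0,0],[0.03,-0.2,0,0,0,0],[0.03,-0.3,0,0,0,0],[0.03,-0.328,0,0,0,0],[0.03,-0.328,0,0,0,0]]]'; python3 -m inch '[[[0,0,-0.1,0,0,0],[0,0,-0.18,0,0,0],[0,0,-0.21,0,0,0],[0,0,-0.21,0,0,0],[0,0,-0.21,0,0,0]]]'; python3 -m inch '[[[0,0,0,0,0,0],[0,0,0,0,0,0],[0,0,0,0,0,0]]]' 60; python3 -m inch '[[[0,0,0.06,0,0,0],[0,0,0.16,0,0,0],[0,0,0.26,0,0,0],[0,0.12,0.36,0,0,0],[0,0.24,0.4,0,0,0]]]';python3 -m inch '[[[-0.08,0.08,0,0,0,0],[-0.08,0.08,0,0,0,0],[-0.08,0.08,0,0,0,0]]]' >/dev/null; python3 kn.py
```

```text
time: 45.78
position: [0.5162, -0.4084, 0.1589]
ee_rot: [-0.001, 1.0, -0.009, -0.001]
contact_force: [-0.6, -0.3, -1.9]
finger_gap: 0.0433
gripper_force: 15.0
time: 46.4
position: [0.5182, -0.4089, 0.0578]
ee_rot: [0.001, 1.0, -0.009, 0.002]
contact_force: [-1.0, 0.1, -0.4]
finger_gap: 0.043
gripper_force: 15.0
time: 46.78
position: [0.5172, -0.4088, 0.0565]
ee_rot: [0.001, 1.0, -0.009, 0.001]
contact_force: [0.3, 0.2, -0.3]
finger_gap: 0.0597
gripper_force: 0.0
time: 47.4
position: [0.5175, -0.3028, 0.2524]
ee_rot: [0.001, 1.0, -0.01, 0.003]
contact_force: [0.8, 0.4, 0.2]
finger_gap: 0.0601
gripper_force: 0.0
tcp [ 0.4775 -0.2632  0.2505]
top [ 665. -153.] 14.5 0.049 [104 180  89] [153  19  24  23 309]
top [ 657. -297.] 14.9 0.048 [234  80  62] [269  23  24  23 327]
top [ 581. -143.] 14.7 0.049 [235  79  62] [152  90  22  22 279]
top [ 547. -239.] 14.4 0.048 [148 110  62] [227 115  22  22 284]
```

```bash
python3 -m inch '[[[0.1,0.046,-0.1,0,0,0],[0.14,0.046,-0.2,0,0,0],[0.14,0.046,-0.3,0,0,0],[0.14,0.046,-0.4,0,0,0],[0.14,0.046,-0.438,0,0,0]]]' 62; python3 -m inch '[[[0,0,0,0,0,0],[0,0,0,0,0,0]]]'; python3 -m inch '[[[0,0,0,0,0,0],[0,0,0,0,0,0],[0,0,0,0,0,0],[0,0,0,0,0,0]]]' 20 15; python3 -m inch '[[[0,0,0.06,0,0,0],[0,0,0.16,0,0,0],[0,0,0.26,0,0,0],[0,0,0.26,0,0,0]]]'
```

```text
time: 48.45
position: [0.5461, -0.24, 0.0267]
ee_rot: [-0.001, 1.0, -0.009, -0.002]
contact_force: [-0.3, -0.1, -0.4]
finger_gap: 0.0618
gripper_force: 0.0
time: 48.7
position: [0.5483, -0.2408, 0.0316]
ee_rot: [0.001, 1.0, -0.009, 0.002]
contact_force: [0.3, -0.8, -0.2]
finger_gap: 0.0617
gripper_force: 0.0
time: 49.2
position: [0.5476, -0.2399, 0.0319]
ee_rot: [0.001, 1.0, -0.009, 0.002]
contact_force: [-0.3, 1.1, 5.3]
finger_gap: 0.0432
gripper_force: 15.0
time: 49.7
position: [0.5493, -0.2409, 0.1651]
ee_rot: [0.002, 1.0, -0.009, 0.005]
contact_force: [0.3, 0.7, -1.8]
finger_gap: 0.0433
gripper_force: 15.0
```

```bash
python3 -m inch '[[[0.02,-0.1,0,0,0,0],[0.055,-0.2,0,0,0,0],[0.055,-0.3,0,0,0,0],[0.055,-0.332,0,0,0,0],[0.055,-0.332,0,0,0,0]]]'; python3 -m inch '[[[0,0,-0.1,0,0,0],[0,0,-0.18,0,0,0],[0,0,-0.21,0,0,0],[0,0,-0.21,0,0,0],[0,0,-0.21,0,0,0]]]'; python3 -m inch '[[[0,0,0,0,0,0],[0,0,0,0,0,0],[0,0,0,0,0,0]]]' 60; python3 -m inch '[[[0,0,0.06,0,0,0],[0,0,0.16,0,0,0],[0,0,0.26,0,0,0],[-0.1,0.1,0.36,0,0,0],[-0.2,0.2,0.4,0,0,0]]]';python3 -m inch '[[[-0.1,0.08,0.1,0,0,0],[-0.2,0.16,0.15,0,0,0],[-0.2,0.16,0.15,0,0,0]]]'; python3 - <<'E'
from h import *
im,d,ci,W=grab("scene"); X=cloud(d,ci,W)
save("c9.png",cv2.resize(im[40:330,110:450],(700,597)))
z=X[...,2]; m=(d>0)&(z>.03)&(z<.08)&(abs(X[...,0]-.507)<.1)&(abs(X[...,1]+.41)<.068)
n,l,s,c=cv2.connectedComponentsWithStats(m.astype(np.uint8))
for i in range(1,n):
    if s[i,4]>15: print(X[l==i].mean(0).round(3),X[l==i].max(0).round(3),im[l==i].mean(0).astype(int),s[i,4])
E
```

```text
time: 50.32
position: [0.5736, -0.4059, 0.159]
ee_rot: [-0.001, 1.0, -0.01, -0.001]
contact_force: [0.0, -0.5, -2.9]
finger_gap: 0.0433
gripper_force: 15.0
time: 50.95
position: [0.5758, -0.4061, 0.058]
ee_rot: [0.001, 1.0, -0.009, 0.002]
contact_force: [0.4, -0.9, -0.9]
finger_gap: 0.0432
gripper_force: 15.0
time: 51.32
position: [0.5747, -0.406, 0.0566]
ee_rot: [0.001, 1.0, -0.009, 0.001]
contact_force: [-1.3, 1.0, 1.2]
finger_gap: 0.0601
gripper_force: 0.0
time: 51.95
position: [0.4971, -0.3283, 0.246]
ee_rot: [0.001, 1.0, -0.009, 0.002]
contact_force: [-0.1, 0.5, -0.1]
finger_gap: 0.0599
gripper_force: 0.0
time: 52.32
position: [0.3953, -0.2469, 0.3215]
ee_rot: [0.001, 1.0, -0.009, 0.002]
contact_force: [1.0, -0.6, 0.6]
finger_gap: 0.0598
gripper_force: 0.0
[ 0.46  -0.403  0.045] [ 0.479 -0.383  0.055] [88 80 76] 159
[ 0.596 -0.477  0.068] [ 0.606 -0.474  0.08 ] [31 34 53] 28
[ 0.523 -0.404  0.045] [ 0.542 -0.387  0.055] [54 34 25] 163
[ 0.575 -0.4    0.048] [ 0.591 -0.384  0.056] [110  77  34] 126
```

View pics/c9.png

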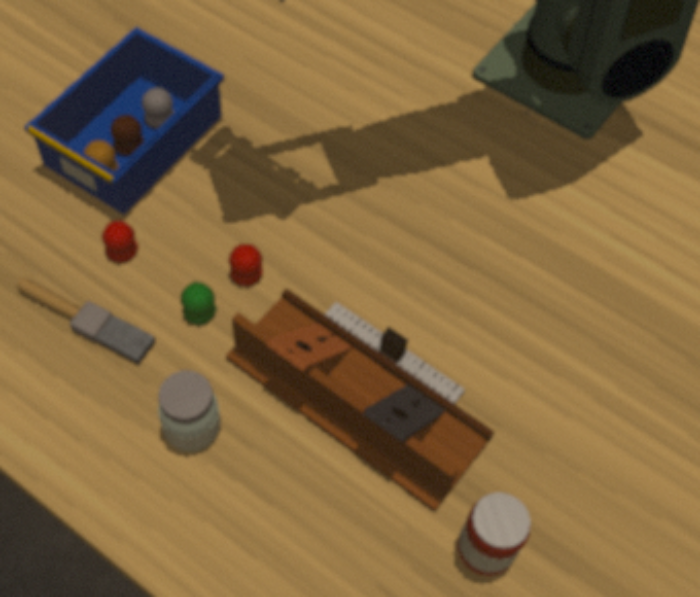

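Steel (157,105), wood (127,135) and brass (100,157) are in the tote. Copper (303,345) and steel (403,412) lean on the stand, the rule (395,350) is flush and the bystanders are untouched. I hand it in.

```bash
python3 -c "
from rig import *
print(sign_off())"
```

```text
the job is handed in; nothing more can be done
None
```

The job is handed in: the copper and steel backplates lean square on the stand, the straightedge is flush on its front face, and the brass, wood and steel knobs are in the tote; the brass plate and white knob were not in the scene, and the hand-in returned no verdict.

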